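# Open the air valves, feel for the one that binds

## Task

Open up the compressed air for the bays: swing each of the three red lever valves on the manifold round from closed to fully open, feeling for binding all the way. A little steady drag is fine, but one of the three binds part-way, its resistance climbing and climbing: do not force it, swing that lever back until it is fully closed and leave it so, with the other two fully open. Try all three, pushing with the fingertips rather than clamping the levers and never with more than 20 N, and leave the mug, the brush and the stem tool beside it where they are.

Things in the scene. Friction and masses are not known exactly. Their poses are not given: they have to be found in the camera images.
- manifold: compressed-air manifold screwed to the counter: aluminium bar 40 x 400 x 40 mm along its y; on its -x side three alike chrome ball valves 140 mm apart (left, mid, right from +y to -y), each with a brass coupler along -x and a red lever on an upright stem. Origin on the counter under the mid stem; bar 65 mm behind it (+x). Near the levers all but the 19 mm stems is lower than 66 mm.
- regulator (a point): top of the black knob of the pressure regulator fixed at the manifold's -y end, 42 mm across, 130 mm above the counter: the only tall part of the manifold, 137 mm from the right valve's stem.
- lever_left (a joint): angle of the left (+y) valve's lever, rad: 0 fully closed (lever across its outlet pipe, pointing along the manifold's +y), 1.571 fully open (in line with the pipe, pointing along the manifold's -x over the coupler). Opens anticlockwise seen from above; firm stop at both ends; stays where left. Found roughly closed, 0 to 0.3.
- lever_left_pivot (a point): fixed point on the left (+y) valve's upright stem axis, 94 mm above the counter. A sound valve needs a steady 2 to 7 N at mid sleeve while it moves, perhaps picking up some drag part-way that then stays steady. The one that binds starts as light, then from somewhere between 0.5 and 0.8 rad the push climbs 5 to 9 N per 0.1 rad without levelling off, and springs back a little. It looks no different.
- lever_left_sleeve (a point): middle of the left (+y) lever's red vinyl sleeve, 75 mm out from the pivot and level with it, 94 mm above the counter; moves with the lever, its y axis points outward along the lever. The sleeve is 20 mm wide, 16 mm high (86 to 102 mm above the counter) and runs from 40 to 108 mm from the pivot.
- lever_mid (a joint): angle of the middle valve's lever, rad: 0 fully closed (lever across its outlet pipe, pointing along the manifold's +y), 1.571 fully open (in line with the pipe, pointing along the manifold's -x over the coupler). Opens anticlockwise seen from above; firm stop at both ends; stays where left. Found roughly closed, 0 to 0.3.
- lever_mid_pivot (a point): fixed point on the middle valve's upright stem axis, 94 mm above the counter. A sound valve needs a steady 2 to 7 N at mid sleeve while it moves, perhaps picking up some drag part-way that then stays steady. The one that binds starts as light, then from somewhere between 0.5 and 0.8 rad the push climbs 5 to 9 N per 0.1 rad without levelling off, and springs back a little. It looks no different.
- lever_mid_sleeve (a point): middle of the middle lever's red vinyl sleeve, 75 mm out from the pivot and level with it, 94 mm above the counter; moves with the lever, its y axis points outward along the lever. The sleeve is 20 mm wide, 16 mm high (86 to 102 mm above the counter) and runs from 40 to 108 mm from the pivot.
- lever_right (a joint): angle of the right (-y) valve's lever, rad: 0 fully closed (lever across its outlet pipe, pointing along the manifold's +y), 1.571 fully open (in line with the pipe, pointing along the manifold's -x over the coupler). Opens anticlockwise seen from above; firm stop at both ends; stays where left. Found roughly closed, 0 to 0.3.
- lever_right_pivot (a point): fixed point on the right (-y) valve's upright stem axis, 94 mm above the counter. A sound valve needs a steady 2 to 7 N at mid sleeve while it moves, perhaps picking up some drag part-way that then stays steady. The one that binds starts as light, then from somewhere between 0.5 and 0.8 rad the push climbs 5 to 9 N per 0.1 rad without levelling off, and springs back a little. It looks no different.
- lever_right_sleeve (a point): middle of the right (-y) lever's red vinyl sleeve, 75 mm out from the pivot and level with it, 94 mm above the counter; moves with the lever, its y axis points outward along the lever. The sleeve is 20 mm wide, 16 mm high (86 to 102 mm above the counter) and runs from 40 to 108 mm from the pivot.
- mug: green enamel mug, 82 mm wide, 85 mm tall, standing behind the manifold; origin at its underside's centre.
- stem_tool: chrome T-shaped valve stem tool, about 125 mm long, its cross bar 90 mm, 14 mm thick, lying in front of the manifold; origin under the middle of its shaft, x along the shaft.
- brush: pink plastic dashboard brush, 180 mm long, 40 mm wide, 29 mm tall, lying behind the manifold; origin under its middle, x towards the bristle head.

How it is judged (in metres and radians):
On the way:
1. a lever that has been swung part-way open is being swung back towards closed (((value of joint lever_left between 0.4 and 1.3 rad and velocity of joint lever_left below -0.05 rad/s) or (value of joint lever_mid between 0.4 and 1.3 rad and velocity of joint lever_mid below -0.05 rad/s) or (value of joint lever_right between 0.4 and 1.3 rad and velocity of joint lever_right below -0.05 rad/s))), for 0.1 s.
At the end, for the whole second after the job is handed in: Two levers stand fully open (beyond 1.45 rad of 1.571) and the third, the one that binds, is fully closed (under 0.09 rad), all at rest (((value of joint lever_left below 0.09 rad and value of joint each of lever_mid, lever_right above 1.45 rad) or (value of joint lever_mid below 0.09 rad and value of joint each of lever_left, lever_right above 1.45 rad) or (value of joint lever_right below 0.09 rad and value of joint each of lever_left, lever_mid above 1.45 rad)) and velocity of joint lever_left between -0.03 and 0.03 rad/s and velocity of joint lever_mid between -0.03 and 0.03 rad/s and velocity of joint lever_right between -0.03 and 0.03 rad/s); the robot touches nothing.
It fails at once if the levers or the manifold are pushed or squeezed with more than 20 N (contact force between any of the fingers, the arm and manifold above 20 N).
It fails at once if the mug is shifted by more than 30 mm or tipped (distance of mug from where it was at the start of the episode above 0.03 m or angle between mug's own z axis and vertical above 0.4 rad).
It fails at once if the stem tool or the brush is shifted by more than 30 mm or tipped (distance of any of stem_tool, brush from where it was at the start of the episode above 0.03 m or angle between any of stem_tool, brush's own z axis and vertical above 0.4 rad).
It also fails if it takes over 72 s, if anything falls off the work surface, if the arm or the gripper's body presses on something with over 40 N, if the wrist force passes 120 N, or if a joint passes its speed limit or range.

## Robot

A 6-joint arm with a two-finger parallel gripper is mounted at the origin on the work surface. World frame = base frame: x ahead of the robot, y to its left, z up, the work surface at z = 0. Lengths are in mm, angles in rad, forces in N, time in s.
With the tool pointing down it reaches from about 375 to 975 mm from the base axis. Payload 3.8 kg.
Tool frame: the origin (TCP) lies midway between the tips of the shut fingers; the grasp point (between the pads) lies 19 mm behind it; z points along the fingers, y is the direction in which the jaws open and shut (so a half turn about z gives the same grasp; the last joint's range is limited). The gripper opens to 85 mm and grips with 20 to 120 N. Pads are 22 mm wide; open, the fingers measure 114 mm over their backs; the gripper's body (76 mm by 85 mm) begins 54 mm behind the grasp point. The pads swing forward as they close: fully open they stand 13 mm farther back than shut.
Start: joints at [-1.168, 0.264, 1.604, -0, 1.274, -0.037], TCP at [287.381, -610.762, 231.28] pointing down, gripper open.
Joint ranges: [-2.63, 2.63], [-0.94, 2.18], [0.31, 2.57], [-1.31, 4.45], [0, 2.66], [-2.55, 2.55]. Speed limits (rad/s): [2.57, 2.57, 3.14, 3.14, 3.14, 3.14].

## Interface

Orientations are given as a unit quaternion [x, y, z, w].
In Python, from bench import arm gives the robot as it stands.
- The arm moves only by the tool move_arm, never from a script. Its argument "rows" is a list of rows, each an object of numbers: "rx", "ry", "rz": the turn, a rotation vector about the tool's x, y, z in degrees; "dx", "dy", "dz": the shift along the tool's x, y, z in cm; "grip": the opening in per cent of the stroke, from 0 (shut) to 100 (fully open). In form: [{"rx": .., "ry": .., "rz": .., "dx": .., "dy": .., "dz": .., "grip": ..}, ...]. A call has 1 to 20 rows; each row shifts and turns the pose as measured when the row begins, along the tool's axes as they then stand; what a row does not reach is not made up. A row lasts 1/8 s, in which the tool goes at most 62.5 mm and 10.7 degrees, less where a joint would pass 70% of its speed; a pose out of reach is approached as far as the arm can. A call is refused whole if a number of a shift passes 6.25 or a number of a turn 10.7, either way. A call with a gripper value outside its range is refused whole. The fingers move at their own pace and stop on an object; "newtons" is the grip in N (left out, the last holds). Time passes only in rows, so rows that do not move let the fingers close. It gives the time, the measured TCP pose, the force and the opening at its end, in the units of the state.
- arm.get_state(): the state, without advancing time (a new reading comes with each control period).
- arm.read_camera(name): name is "scene" or "top" or "wrist"; returns (picture, depth): 400x640x3 uint8, blue, green, red; 400x640 float32, mm along the optical axis (not along the pixel's ray), 0 where there is no reading.
- arm.get_calibration(name): a dict with "fx", "fy", "cx", "cy" (pixels), "R" (3x3) and "t" (3): a world point X has camera coordinates R X + t; the wrist camera has in their place "mount" (4x4, takes a point from camera to tool coordinates, whose origin is the TCP and whose axes are the flange's). Camera axes: x right, y down, z forward; pixel columns grow to the right and rows downward; lengths in mm; the calibration is good to about 2 mm. A picture is of the moment at which its call begins: read the wrist's pose just before it. get_calibration takes no time and is no camera call.
- arm.sign_off(): hands the job in, once; it reports no verdict.
Trained networks look in the newest picture that a camera, given by its name, has taken for a name from the list of things; names that differ only in an ending like _2 or _b are one class to them, and where a whole thing is asked for, a point or a joint stands for the part that bears it (a point fixed in the world has none). Each returns a list of dicts, best first, with "p" (0 to 1); they miss things now and then, are a little off and sometimes report something else, mostly with a low value. They report only what shows in the picture. A call takes as long as a camera call.
- arm.boxes_of(label, camera): "bbox" ([left, top, right, bottom] as shares, 0 to 1, of the picture: columns of its width, rows of its height, round what is visible of it).
- arm.mark_of(label, camera): "xy" ([column, row] as shares, 0 to 1, of the picture: columns of its width, rows of its height: a listed point, or the origin of a listed thing).
The state is a dict: "time_s": time; "q": joint angles; "dq": joint speeds; "effort": joint torques, N m; "tool_pos": TCP position; "ee_rot": TCP orientation; "ft_force": force on the tool from outside, world axes, zero at the start; "moment": the same for the moment, N m; "grip_width": finger opening in mm.
Only numpy, scipy, OpenCV 4.12 (cv2) and the standard library are available. Lean on these libraries where they do the work, as an engineer would, in place of code of your own. Each camera call takes 0.05 s, during which the arm holds its last target. There are 200 camera calls.

## Working session

There is one attempt and no reset: what is moved stays moved. The work goes in short steps, Python scripts to look and compute and a tool call to move; the robot and the scene stay as the last step left them, time stands still between calls to the robot, and variables do not carry over. Pictures are saved under pics/ and viewed, about 8 in all and at most 12, crops included, and the job is handed in when it is done.

Besides the shell and the picture viewer there is one more tool, called after ">>>" as name(argument=value, ...) on one line, values as JSON. move_arm: Moves the arm, as the interface text tells. Its arguments: {"type":"object","properties":{"rows":{"type":"array","items":{"type":"object","properties":{"rx":{"type":"number"},"ry":{"type":"number"},"rz":{"type":"number"},"dx":{"type":"number"},"dy":{"type":"number"},"dz":{"type":"number"},"grip":{"type":"number"}}}},"newtons":{"type":"number"}},"required":["rows"]}

```bash
mkdir -p pics; cat > h.py <<'E'
from bench import arm
import numpy as np, cv2
from scipy.spatial.transform import Rotation as Ro
def cam2w(c,u,v,z,st=None):
    k=arm.get_calibration(c)
    p=np.array([(u-k['cx'])/k['fx']*z,(v-k['cy'])/k['fy']*z,z])
    if 'mount' in k:
        M=np.array(k['mount']); p=M[:3,:3]@p+M[:3,3]
        return Ro.from_quat(st['ee_rot']).apply(p)+st['tool_pos']
    return np.array(k['R']).T@(p-np.array(k['t']))
def atz(c,u,v,h,st=None):
    a=cam2w(c,u,v,100,st);b=cam2w(c,u,v,1000,st)
    return a+(b-a)*(h-a[2])/(b[2]-a[2])
E
python3 - <<'E'
from h import *
st=arm.get_state();print(st)
for c in['scene','top']:
    im,d=arm.read_camera(c);cv2.imwrite(f'pics/{c}0.png',im)
    for n,hh in [('lever_left_pivot',94),('lever_mid_pivot',94),('lever_right_pivot',94),('lever_left_sleeve',94),('lever_mid_sleeve',94),('lever_right_sleeve',94),('regulator',130),('manifold',0),('mug',0),('stem_tool',0),('brush',0)]:
        print(c,n,[(round(r['p'],2),(np.array(r['xy'])*[640,400]).round().tolist(),atz(c,r['xy'][0]*640,r['xy'][1]*400,hh).round().tolist()) for r in arm.mark_of(n,c)[:3]])
E
```

```text
{'time_s': 0.0, 'q': array([-1.16789196e+00,  2.64748696e-01,  1.60537580e+00,  4.04490274e-06,
        1.27369916e+00, -3.69217648e-02]), 'dq': array([-1.26114584e-03, -1.70006775e-03,  1.48453866e-04, -3.28131772e-05,
       -1.14246245e-04, -6.21994756e-04]), 'effort': array([-7.61079973e-04, -5.15117598e+01, -3.67315292e+01, -8.26876453e-05,
        1.30082868e-02, -4.55165164e-06]), 'tool_pos': array([ 287.10222965, -610.09052794,  229.96405668]), 'ee_rot': array([ 9.75915940e-01,  2.18144067e-01, -2.01088851e-04, -1.09722867e-03]), 'ft_force': array([ 0.1223293 , -0.26994372, -0.10331879]), 'moment': array([0.00321555, 0.04408328, 0.0147568 ]), 'grip_width': 85.44552871273233}
scene lever_left_pivot [(0.78, [396.0, 213.0], [581.0, 148.0, 94.0]), (0.64, [338.0, 186.0], [555.0, 12.0, 94.0])]
scene lever_mid_pivot [(0.74, [339.0, 185.0], [552.0, 12.0, 94.0]), (0.41, [339.0, 213.0], [623.0, 40.0, 94.0])]
scene lever_right_pivot [(0.56, [284.0, 158.0], [521.0, -135.0, 94.0]), (0.47, [371.0, 200.0], [566.0, 90.0, 94.0]), (0.31, [396.0, 213.0], [580.0, 150.0, 94.0])]
scene lever_left_
[... 679 characters left out ...]
lever_right_pivot [(0.74, [399.0, 233.0], [528.0, -126.0, 94.0])]
top lever_left_sleeve [(0.73, [211.0, 197.0], [592.0, 219.0, 94.0])]
top lever_mid_sleeve [(0.86, [283.0, 206.0], [575.0, 86.0, 94.0])]
top lever_right_sleeve [(0.98, [354.0, 232.0], [530.0, -45.0, 94.0])]
top regulator [(0.5, [323.0, 217.0], [554.0, 13.0, 130.0]), (0.27, [352.0, 312.0], [393.0, -38.0, 130.0])]
top manifold [(0.78, [323.0, 221.0], [558.0, 11.0, 0.0])]
top mug []
top stem_tool [(0.77, [349.0, 315.0], [372.0, -42.0, 0.0]), (0.21, [476.0, 209.0], [586.0, -304.0, 0.0])]
top brush [(0.79, [270.0, 136.0], [736.0, 126.0, -0.0]), (0.6, [347.0, 314.0], [373.0, -38.0, 0.0]), (0.48, [396.0, 230.0], [541.0, -139.0, 0.0])]
```

View pics/top0.png

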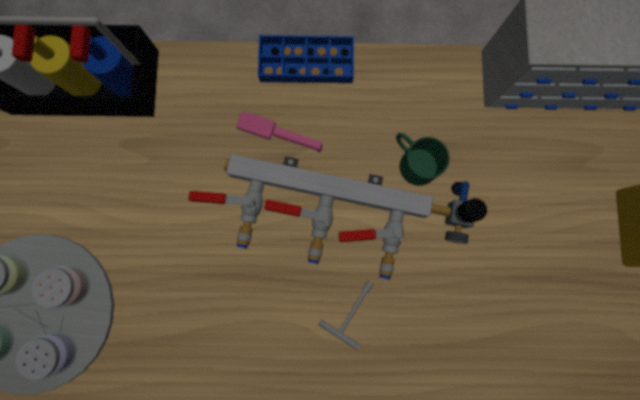

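View pics/scene0.png

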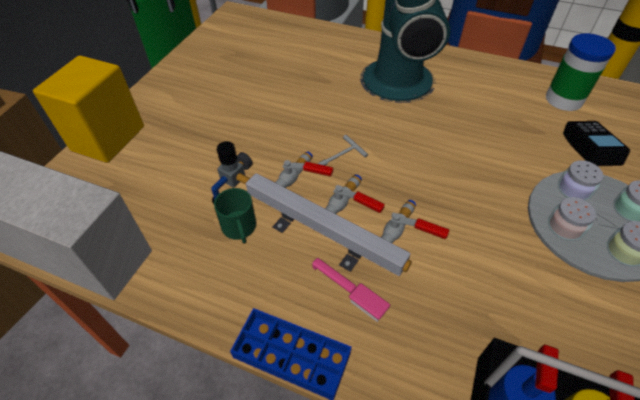

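```bash
python3 - <<'E'
from h import *
for c in['top','scene']:
    im,d=arm.read_camera(c)
    b,g,r=[im[...,i].astype(int) for i in range(3)]
    m=((r>110)&(r>2.2*g)&(r>2.2*b)).astype(np.uint8)
    n,l,s,cen=cv2.connectedComponentsWithStats(m)
    for i in range(1,n):
        if s[i,4]<30: continue
        v,u=np.where(l==i)
        w=np.array([cam2w(c,x,y,d[y,x]) for x,y in zip(u,v) if d[y,x]>0])
        t=w[(w[:,2]>96)&(w[:,2]<110)] if c=='top' else w[w[:,2]>99]
        print(c,s[i],cen[i].round(),'mean',w.mean(0).round(1),'z',np.percentile(w[:,2],[5,50,95]).round())
        if len(t)>20:
            p=t[:,:2]-t[:,:2].mean(0);U,S,V=np.linalg.svd(p,full_matrices=False);a=V[0]*np.sign(V[0][1]);q=p@a
            print('  top mean',t.mean(0).round(1),'dir deg from +y (ccw+)',np.degrees(np.arctan2(-a[0],a[1])).round(1),'ext',q.min().round(),q.max().round())
E
```

```text
top [190 191  33   9 136] [208. 195.] mean [593.6 222.1 102.4] z [100. 102. 104.]
  top mean [593.6 222.1 102.4] dir deg from +y (ccw+) -4.8 ext -26.0 32.0
top [267 201  32  12 179] [283. 206.] mean [574.4  84.  102.3] z [100. 102. 104.]
  top mean [574.4  84.  102.3] dir deg from +y (ccw+) -11.0 ext -27.0 31.0
top [341 230  33   9 183] [357. 234.] mean [526.  -50.  101.8] z [100. 102. 104.]
  top mean [526.  -50.  101.8] dir deg from +y (ccw+) 5.5 ext -29.0 30.0
scene [303 162  30  14 261] [317. 168.] mean [527.5 -48.1  99.3] z [ 92. 101. 104.]
  top mean [525.3 -48.2 101.5] dir deg from +y (ccw+) 4.8 ext -33.0 33.0
scene [354 192  30  21 300] [368. 202.] mean [576.6  87.4  99.7] z [ 91. 101. 104.]
  top mean [574.9  88.3 101.7] dir deg from +y (ccw+) -11.6 ext -34.0 32.0
scene [415 219  34  20 353] [432. 228.] mean [594.9 225.4  99.7] z [ 92. 101. 104.]
  top mean [592.7 225.1 101.7] dir deg from +y (ccw+) -3.2 ext -33.0 33.0
scene [544 345  15  13 132] [551. 351.] mean [817.8 426.  200.2] z [198. 200. 202.]
  top mean [817.8 426.  200.2] dir deg from +y (ccw+) 8.9 ext -10.0 10.0
scene [541 364  16  26 309] [549. 377.] mean [855.2 425.6 199.8] z [197. 200. 202.]
  top mean [855.2 425.6 199.8] dir deg from +y (ccw+) 89.2 ext -13.0 15.0
scene [619 371  14  14 130] [626. 378.] mean [817.8 521.1 200.2] z [198. 200. 202.]
  top mean [817.8 521.1 200.2] dir deg from +y (ccw+) 7.4 ext -9.0 10.0
scene [620 392  13   8  75] [625. 396.] mean [844.1 519.7 200.2] z [198. 200. 202.]
  top mean [844.1 519.7 200.2] dir deg from +y (ccw+) 15.9 ext -8.0 9.0
```

The top view shows the bar from pixel (230,165) to (430,205). The red levers are at about (208,196), (283,206) and (357,235), all pointing roughly along +y. The regulator is at (470,210), the mug at (424,160), the brush at (280,132) and the stem tool at (348,315). The scene view shows the same layout.

Estimated manifold yaw is -11.5°. The pivots are L(588,149), M(560,13) and R(532,-124). I'll push with shut fingers from the +x side, along tool -x, starting with the right valve.

>>> move_arm(rows=[{"rz": 10, "grip": 0}, {"rz": 10, "grip": 0}, {"dx": 2.9, "dy": -4.9}, {"dx": 2.9, "dy": -4.9}, {"dx": 2.9, "dy": -4.9}, {"dx": 2.9, "dy": -4.9}, {"dx": 2.9, "dy": -4.9}, {"dx": 2.9, "dy": -4.9}, {"dx": 2.9, "dy": -4.9}, {"dx": 2.9, "dy": -4.9}, {"dx": 2.9, "dy": -4.9}, {"dx": 2.9, "dy": -4.9}], newtons=60)

```text
invalid input at $.rows[0]: expected keys rx, ry, rz, dx, dy, dz, grip
```

```bash
cat > plan.py <<'E'
# plan.py R theta off [r] [z]: deltas (cm, deg) to the pose behind lever at theta, off mm ahead of centreline (+ = behind)
from h import *
import sys
PIV={'L':(588,149),'M':(560,13),'R':(532.5,-123.7)};PSI=-11.5
def go(v,th,off,r=75,z=78):
    st=arm.get_state();R=Ro.from_quat(st['ee_rot']);y=PSI+np.degrees(th)
    X=np.array([np.cos(np.radians(y)),np.sin(np.radians(y)),0]);O=np.array([-X[1],X[0],0])
    T=np.array([*PIV[v],0])+O*r+X*off+[0,0,z]
    D=Ro.from_matrix(np.c_[X,-O,[0,0,-1]])
    print('t',st['time_s'],'tcp',st['tool_pos'].round(1),'F',st['ft_force'].round(1),'q',st['q'].round(2),'gw',round(st['grip_width'],1))
    print('target',T.round(1),'d_now cm',(R.inv().apply(T-st['tool_pos'])/10).round(2),'d_after_rot cm',(D.inv().apply(T-st['tool_pos'])/10).round(2),'rot',np.degrees((R.inv()*D).as_rotvec()).round(1))
    d=st['tool_pos']-np.array([*PIV[v],0]);yaw=np.degrees(np.arctan2(*R.as_matrix()[[1,0],0]))
    print('tcp r',np.hypot(d[0],d[1]).round(1),'ang',np.radians((np.degrees(np.arctan2(d[1],d[0]))-90-PSI+180)%360-180).round(3),'yaw-psi',np.radians(yaw-PSI).round(3))
    return st
if __name__=='__main__': go(sys.argv[1],*map(float,sys.argv[2:]))
E
python3 plan.py R 0.29 35; python3 - <<'E'
from h import *
st=arm.get_state();im,d=arm.read_camera('wrist');cv2.imwrite('pics/w1.png',im)
for n in['lever_right_pivot','lever_right_sleeve','lever_mid_pivot','lever_mid_sleeve']:
    print(n,[(round(r['p'],2),(np.array(r['xy'])*[640,400]).round().tolist(),atz('wrist',r['xy'][0]*640,r['xy'][1]*400,94 if 'piv' not in n else 100,st).round().tolist()) for r in arm.mark_of(n,'wrist')[:3]])
E
```

```text
t 1.3 tcp [ 287.4 -610.8  231.3] F [ 0.8 -0.1 -0.9] q [-1.17  0.26  1.6  -0.    1.27 -0.04] gw 85.4
target [560.7 -45.9  78. ] d_now cm [ 48.78 -39.47  15.33] d_after_rot cm [ 32.26 -53.83  15.33] rot [-0.   0.  20.1]
tcp r 545.3 ang 2.876 yaw-psi 0.641
lever_right_pivot []
lever_right_sleeve []
lever_mid_pivot []
lever_mid_sleeve []
```

>>> move_arm(rows=[{"rx": 0, "ry": 0, "rz": 10, "dx": 0, "dy": 0, "dz": 0, "grip": 0}, {"rx": 0, "ry": 0, "rz": 10, "dx": 0, "dy": 0, "dz": 0, "grip": 0}, {"rx": 0, "ry": 0, "rz": 0, "dx": 2.9, "dy": -4.9, "dz": 0, "grip": 0}, {"rx": 0, "ry": 0, "rz": 0, "dx": 2.9, "dy": -4.9, "dz": 0, "grip": 0}, {"rx": 0, "ry": 0, "rz": 0, "dx": 2.9, "dy": -4.9, "dz": 0, "grip": 0}, {"rx": 0, "ry": 0, "rz": 0, "dx": 2.9, "dy": -4.9, "dz": 0, "grip": 0}, {"rx": 0, "ry": 0, "rz": 0, "dx": 2.9, "dy": -4.9, "dz": 0, "grip": 0}, {"rx": 0, "ry": 0, "rz": 0, "dx": 2.9, "dy": -4.9, "dz": 0, "grip": 0}, {"rx": 0, "ry": 0, "rz": 0, "dx": 2.9, "dy": -4.9, "dz": 0, "grip": 0}, {"rx": 0, "ry": 0, "rz": 0, "dx": 2.9, "dy": -4.9, "dz": 0, "grip": 0}, {"rx": 0, "ry": 0, "rz": 0, "dx": 2.9, "dy": -4.9, "dz": 0, "grip": 0}], newtons=60)

```text
time_s: 2.92
tool_pos: [519.3, -142.2, 232.3]
ee_rot: [0.999, 0.035, 0.003, 0.002]
ft_force: [0.9, 0.7, -0.1]
grip_width: -0.1
```

```bash
cat > wlook.py <<'E'
from h import *
import sys
st=arm.get_state();im,d=arm.read_camera('wrist');cv2.imwrite(f'pics/{sys.argv[1]}.png',im)
b,g,r=[im[...,i].astype(int) for i in range(3)]
m=((r>90)&(r>2.2*g)&(r>2.2*b)).astype(np.uint8)
n,l,s,cen=cv2.connectedComponentsWithStats(m)
for i in range(1,n):
    if s[i,4]<300: continue
    v,u=np.where(l==i);k=max(1,len(u)//400);u=u[::k];v=v[::k]
    w=np.array([cam2w('wrist',x,y,d[y,x],st) for x,y in zip(u,v) if d[y,x]>0])
    if len(w)<20: continue
    t=w[abs(w[:,2]-102)<6]
    if len(t)<20: print('few',w.mean(0));continue
    c,(wd,ht),an=cv2.minAreaRect(t[:,:2].astype(np.float32))
    p=t[:,:2]-t[:,:2].mean(0);a=np.linalg.svd(p,full_matrices=False)[2][0];a=a*np.sign(a[1])
    print(s[i][:5],'centre',np.round(c,1),'size',round(wd),round(ht),'psi+theta deg',np.degrees(np.arctan2(-a[0],a[1])).round(1),'z',np.median(w[:,2]).round(1),'pivot est',(np.array(c)-75*a).round(1))
E
python3 plan.py R 0.29 35; python3 wlook.py w1
```

```text
t 2.925 tcp [ 519.3 -142.2  232.3] F [ 0.9  0.7 -0.1] q [-0.31 -0.    1.9  -0.    1.24  1.19] gw -0.1
target [560.7 -45.9  78. ] d_now cm [ 4.71 -9.39 15.42] d_after_rot cm [ 4.98 -9.22 15.43] rot [ 0.3 -0.3 -1.1]
tcp r 22.7 ang 2.722 yaw-psi 0.271
[  50  105   80   38 1639] centre [572.4  85.9] size 66 19 psi+theta deg -11.6 z 103.0 pivot est [557.4  12.4]
[ 200  173   68   22 1360] centre [523.8 -50.3] size 19 66 psi+theta deg 5.6 z 103.1 pivot est [ 531.1 -124.9]
```

>>> move_arm(rows=[{"rx": 0, "ry": 0, "rz": -1, "dx": 2.4, "dy": -4.7, "dz": 0, "grip": 0}, {"rx": 0, "ry": 0, "rz": 0, "dx": 2.4, "dy": -4.6, "dz": 0, "grip": 0}, {"rx": 0, "ry": 0, "rz": 0, "dx": 0, "dy": 0, "dz": 0, "grip": 0}, {"rx": 0, "ry": 0, "rz": 0, "dx": 0, "dy": 0, "dz": 4, "grip": 0}, {"rx": 0, "ry": 0, "rz": 0, "dx": 0, "dy": 0, "dz": 4, "grip": 0}, {"rx": 0, "ry": 0, "rz": 0, "dx": 0, "dy": 0, "dz": 4, "grip": 0}, {"rx": 0, "ry": 0, "rz": 0, "dx": 0, "dy": 0, "dz": 3, "grip": 0}, {"rx": 0, "ry": 0, "rz": 0, "dx": 0, "dy": 0, "dz": 0, "grip": 0}])

```text
time_s: 3.98
tool_pos: [566.0, -39.8, 81.9]
ee_rot: [0.999, 0.047, 0.007, 0.001]
ft_force: [-0.6, -0.6, -0.2]
grip_width: -0.0
```

```bash
python3 plan.py R 0.29 21
```

```text
t 3.975 tcp [566.  -39.8  81.9] F [-0.6 -0.6 -0.2] q [-0.11  0.19  1.99 -0.    0.95  1.36] gw -0.0
target [546.7 -47.1  78. ] d_now cm [-1.99  0.54  0.36] d_after_rot cm [-1.99  0.56  0.39] rot [ 0.2 -0.8  0.3]
tcp r 90.3 ang -0.179 yaw-psi 0.295
```

>>> move_arm(rows=[{"rx": 0, "ry": 0, "rz": 0, "dx": -0.4, "dy": 0.3, "dz": 0.2, "grip": 0}, {"rx": 0, "ry": 0, "rz": 0, "dx": -0.4, "dy": 0.2, "dz": 0.1, "grip": 0}, {"rx": 0, "ry": 0, "rz": 0, "dx": -0.4, "dy": 0, "dz": 0, "grip": 0}, {"rx": 0, "ry": 0, "rz": 0, "dx": -0.4, "dy": 0, "dz": 0, "grip": 0}, {"rx": 0, "ry": 0, "rz": 0, "dx": -0.2, "dy": 0, "dz": 0, "grip": 0}, {"rx": 0, "ry": 0, "rz": 0, "dx": -0.2, "dy": 0, "dz": 0, "grip": 0}])

```text
time_s: 4.72
tool_pos: [549.0, -49.1, 84.5]
ee_rot: [0.999, 0.047, 0.011, 0.003]
ft_force: [-0.0, 0.3, -0.7]
grip_width: 0.5
```

>>> move_arm(rows=[{"rx": 0, "ry": 0, "rz": 0, "dx": -0.25, "dy": 0, "dz": 0, "grip": 0}, {"rx": 0, "ry": 0, "rz": 0, "dx": -0.25, "dy": 0, "dz": 0, "grip": 0}])

```text
time_s: 4.97
tool_pos: [544.1, -49.4, 84.5]
ee_rot: [0.999, 0.047, 0.012, 0.003]
ft_force: [2.2, -0.5, -0.8]
grip_width: -0.1
```

```bash
python3 plan.py R 0.35 21
```

```text
t 4.975 tcp [544.1 -49.4  84.5] F [ 2.2 -0.5 -0.8] q [-0.14  0.15  2.04 -0.    0.94  1.34] gw -0.1
target [542.1 -46.4  78. ] d_now cm [-0.19 -0.32  0.65] d_after_rot cm [-0.16 -0.32  0.65] rot [ 0.4 -1.3 -3.2]
tcp r 75.2 ang 0.046 yaw-psi 0.294
```

>>> move_arm(rows=[{"rx": 0.3, "ry": -1.3, "rz": -2.5, "dx": -0.25, "dy": -0.2, "dz": 0.5, "grip": 0}, {"rx": 0, "ry": 0, "rz": -2.5, "dx": -0.25, "dy": -0.2, "dz": 0.1, "grip": 0}])

```text
time_s: 5.22
tool_pos: [540.9, -46.3, 79.5]
ee_rot: [0.996, 0.092, 0.002, 0.001]
ft_force: [1.8, -1.2, -0.4]
grip_width: 0.6
```

```bash
python3 plan.py R 0.40 21
```

```text
t 5.225 tcp [540.9 -46.3  79.5] F [ 1.8 -1.2 -0.4] q [-0.13  0.16  2.03 -0.    0.95  1.26] gw 0.6
target [538.2 -46.   78. ] d_now cm [-0.25 -0.07  0.15] d_after_rot cm [-0.25 -0.08  0.15] rot [ 0.2 -0.3 -0.9]
tcp r 77.9 ang 0.093 yaw-psi 0.384
```

>>> move_arm(rows=[{"rx": 0, "ry": -0.2, "rz": -1.9, "dx": -0.25, "dy": -0.07, "dz": 0.1, "grip": 0}, {"rx": 0, "ry": -0.2, "rz": -1.9, "dx": -0.25, "dy": -0.07, "dz": 0.0, "grip": 0}, {"rx": 0, "ry": -0.2, "rz": -1.9, "dx": -0.25, "dy": -0.07, "dz": 0.0, "grip": 0}])

```text
time_s: 5.6
tool_pos: [534.0, -45.5, 79.0]
ee_rot: [0.99, 0.143, -0.002, 0.002]
ft_force: [1.0, 1.0, -0.0]
grip_width: 0.1
```

```bash
python3 plan.py R 0.50 21
```

```text
t 5.6 tcp [534.  -45.5  79. ] F [ 1.  1. -0.] q [-0.13  0.15  2.04 -0.01  0.95  1.16] gw 0.1
target [530.5 -45.8  78. ] d_now cm [-0.35 -0.07  0.1 ] d_after_rot cm [-0.35 -0.07  0.1 ] rot [ 0.2  0.2 -0.7]
tcp r 78.2 ang 0.181 yaw-psi 0.489
```

>>> move_arm(rows=[{"rx": 0, "ry": 0, "rz": -2.1, "dx": -0.32, "dy": -0.08, "dz": 0.1, "grip": 0}, {"rx": 0, "ry": 0, "rz": -2.1, "dx": -0.3, "dy": -0.08, "dz": 0.0, "grip": 0}, {"rx": 0, "ry": 0, "rz": -2.1, "dx": -0.3, "dy": -0.08, "dz": 0.0, "grip": 0}])

```text
time_s: 5.98
tool_pos: [524.4, -45.8, 78.2]
ee_rot: [0.98, 0.201, -0.002, 0.002]
ft_force: [1.6, 1.1, 0.4]
grip_width: -0.1
```

```bash
python3 plan.py R 0.60 21
```

```text
t 5.975 tcp [524.4 -45.8  78.2] F [1.6 1.1 0.4] q [-0.13  0.13  2.06 -0.    0.95  1.04] gw -0.1
target [522.7 -46.4  78. ] d_now cm [-0.18 -0.01  0.02] d_after_rot cm [-0.18 -0.    0.02] rot [0.1 0.2 0.3]
tcp r 78.3 ang 0.305 yaw-psi 0.605
```

>>> move_arm(rows=[{"rx": 0, "ry": 0, "rz": -1.6, "dx": -0.32, "dy": -0.07, "dz": 0.0, "grip": 0}, {"rx": 0, "ry": 0, "rz": -1.8, "dx": -0.3, "dy": -0.08, "dz": 0.0, "grip": 0}])

```text
time_s: 6.22
tool_pos: [517.6, -46.8, 78.2]
ee_rot: [0.973, 0.232, -0.002, 0.001]
ft_force: [1.6, 1.5, 0.2]
grip_width: 0.0
```

>>> move_arm(rows=[{"rx": 0, "ry": 0, "rz": -1.8, "dx": -0.3, "dy": -0.08, "dz": 0.0, "grip": 0}, {"rx": 0, "ry": 0, "rz": -1.8, "dx": -0.3, "dy": -0.08, "dz": 0.0, "grip": 0}])

```text
time_s: 6.48
tool_pos: [511.1, -48.3, 78.2]
ee_rot: [0.964, 0.264, -0.002, 0.001]
ft_force: [1.5, 0.5, 0.1]
grip_width: -0.4
```

```bash
python3 plan.py R 0.75 21
```

```text
t 6.475 tcp [511.1 -48.3  78.2] F [1.5 0.5 0.1] q [-0.14  0.11  2.09 -0.    0.94  0.9 ] gw -0.4
target [511.3 -48.8  78. ] d_now cm [-0.01  0.05  0.02] d_after_rot cm [-0.01  0.05  0.02] rot [ 0.1  0.2 -0.8]
tcp r 78.4 ang 0.477 yaw-psi 0.736
```

>>> move_arm(rows=[{"rx": 0, "ry": 0, "rz": -2.1, "dx": -0.3, "dy": -0.07, "dz": 0.0, "grip": 0}, {"rx": 0, "ry": 0, "rz": -2.1, "dx": -0.3, "dy": -0.07, "dz": 0.0, "grip": 0}])

```text
time_s: 6.72
tool_pos: [504.7, -50.3, 78.2]
ee_rot: [0.953, 0.302, -0.002, 0.001]
ft_force: [2.9, 1.7, -0.1]
grip_width: 0.2
```

>>> move_arm(rows=[{"rx": 0, "ry": 0, "rz": -2.1, "dx": -0.3, "dy": -0.08, "dz": 0.0, "grip": 0}, {"rx": 0, "ry": 0, "rz": -2.1, "dx": -0.3, "dy": -0.08, "dz": 0.0, "grip": 0}])

```text
time_s: 6.98
tool_pos: [498.5, -52.8, 78.2]
ee_rot: [0.941, 0.339, -0.002, 0.001]
ft_force: [1.2, 0.1, -1.3]
grip_width: -0.0
```

>>> move_arm(rows=[{"rx": 0, "ry": 0, "rz": -2.1, "dx": -0.3, "dy": -0.08, "dz": 0.0, "grip": 0}, {"rx": 0, "ry": 0, "rz": -2.1, "dx": -0.3, "dy": -0.08, "dz": 0.0, "grip": 0}])

```text
time_s: 7.22
tool_pos: [492.5, -55.7, 78.2]
ee_rot: [0.927, 0.375, -0.002, 0.001]
ft_force: [1.9, 1.2, -1.3]
grip_width: -0.3
```

```bash
python3 plan.py R 1.0 21
```

```text
t 7.225 tcp [492.5 -55.7  78.2] F [ 1.9  1.2 -1.3] q [-0.16  0.08  2.13 -0.    0.94  0.64] gw -0.3
target [493.4 -56.4  78. ] d_now cm [0.02 0.1  0.02] d_after_rot cm [0.01 0.11 0.02] rot [ 0.   0.3 -1.7]
tcp r 78.9 ang 0.732 yaw-psi 0.97
```

>>> move_arm(rows=[{"rx": 0, "ry": 0, "rz": -2.6, "dx": -0.3, "dy": -0.05, "dz": 0.0, "grip": 0}, {"rx": 0, "ry": 0, "rz": -2.6, "dx": -0.3, "dy": -0.06, "dz": 0.0, "grip": 0}, {"rx": 0, "ry": 0, "rz": -2.3, "dx": -0.3, "dy": -0.06, "dz": 0.0, "grip": 0}, {"rx": 0, "ry": 0, "rz": -2.3, "dx": -0.3, "dy": -0.06, "dz": 0.0, "grip": 0}])

```text
time_s: 7.72
tool_pos: [481.4, -62.9, 78.2]
ee_rot: [0.889, 0.457, -0.002, 0.0]
ft_force: [1.5, 1.5, -0.5]
grip_width: 0.2
```

>>> move_arm(rows=[{"rx": 0, "ry": 0, "rz": -2.3, "dx": -0.3, "dy": -0.06, "dz": 0.0, "grip": 0}, {"rx": 0, "ry": 0, "rz": -2.3, "dx": -0.3, "dy": -0.06, "dz": 0.0, "grip": 0}, {"rx": 0, "ry": 0, "rz": -2.3, "dx": -0.3, "dy": -0.06, "dz": 0.0, "grip": 0}])

```text
time_s: 8.1
tool_pos: [474.0, -69.4, 78.2]
ee_rot: [0.858, 0.513, -0.002, -0.0]
ft_force: [2.4, 1.7, -0.5]
grip_width: 0.1
```

```bash
python3 plan.py R 1.45 21;python3 wlook.py w2
```

```text
t 8.1 tcp [474.  -69.4  78.2] F [ 2.4  1.7 -0.5] q [-0.2   0.05  2.16 -0.    0.94  0.3 ] gw 0.1
target [468.  -80.1  78. ] d_now cm [-1.22 -0.02  0.02] d_after_rot cm [-1.2  -0.23  0.02] rot [-0.2  0.2 -9.8]
tcp r 79.8 ang 1.023 yaw-psi 1.278
```

>>> move_arm(rows=[{"rx": 0, "ry": 0, "rz": -2.6, "dx": -0.3, "dy": -0.06, "dz": 0.0, "grip": 0}, {"rx": 0, "ry": 0, "rz": -2.6, "dx": -0.3, "dy": -0.06, "dz": 0.0, "grip": 0}, {"rx": 0, "ry": 0, "rz": -2.4, "dx": -0.3, "dy": -0.06, "dz": 0.0, "grip": 0}, {"rx": 0, "ry": 0, "rz": -2.2, "dx": -0.3, "dy": -0.06, "dz": 0.0, "grip": 0}])

```text
time_s: 8.65
tool_pos: [465.4, -79.1, 78.1]
ee_rot: [0.809, 0.587, -0.003, -0.002]
ft_force: [2.3, 1.0, -0.6]
grip_width: -0.1
```

>>> move_arm(rows=[{"rx": 0, "ry": 0, "rz": -1.5, "dx": -0.2, "dy": -0.04, "dz": 0.0, "grip": 0}, {"rx": 0, "ry": 0, "rz": -1.5, "dx": -0.15, "dy": -0.04, "dz": 0.0, "grip": 0}])

```text
time_s: 8.9
tool_pos: [463.3, -82.2, 78.1]
ee_rot: [0.793, 0.609, -0.003, -0.002]
ft_force: [1.4, 1.7, -0.2]
grip_width: 0.2
```

```bash
python3 plan.py R 1.571 21
```

```text
t 8.9 tcp [463.3 -82.2  78.1] F [ 1.4  1.7 -0.2] q [-0.23  0.03  2.17 -0.    0.94  0.03] gw 0.2
target [463.2 -88.2  78. ] d_now cm [-0.58  0.15  0.01] d_after_rot cm [-0.59  0.11  0.01] rot [-0.4  0.1 -3.4]
tcp r 80.7 ang 1.231 yaw-psi 1.511
```

Small steps to the stop.

>>> move_arm(rows=[{"rx": 0, "ry": 0, "rz": -1.5, "dx": -0.15, "dy": 0, "dz": 0.0, "grip": 0}, {"rx": 0, "ry": 0, "rz": -1.5, "dx": -0.15, "dy": 0, "dz": 0.0, "grip": 0}])

```text
time_s: 9.15
tool_pos: [461.6, -84.8, 77.9]
ee_rot: [0.776, 0.631, -0.003, -0.003]
ft_force: [-0.0, 1.9, 1.2]
grip_width: -0.3
```

>>> move_arm(rows=[{"rx": 0, "ry": 0, "rz": 0, "dx": -0.12, "dy": 0, "dz": 0.0, "grip": 0}])

```text
time_s: 9.28
tool_pos: [461.1, -86.0, 77.9]
ee_rot: [0.776, 0.631, -0.003, -0.003]
ft_force: [0.3, 1.8, 0.9]
grip_width: 0.4
```

>>> move_arm(rows=[{"rx": 0, "ry": 0, "rz": 0, "dx": -0.12, "dy": 0, "dz": 0.0, "grip": 0}])

```text
time_s: 9.4
tool_pos: [460.7, -87.2, 77.8]
ee_rot: [0.776, 0.631, -0.003, -0.003]
ft_force: [-0.3, 1.9, 1.7]
grip_width: 0.4
```

```bash
python3 plan.py R 1.571 21; python3 wlook.py w3
```

```text
t 9.4 tcp [460.7 -87.2  77.8] F [-0.3  1.9  1.7] q [-0.24  0.03  2.17 -0.    0.94 -0.03] gw 0.4
target [463.2 -88.2  78. ] d_now cm [-0.05  0.27 -0.02] d_after_rot cm [-0.05  0.27 -0.02] rot [-0.5  0.1 -0.2]
tcp r 80.6 ang 1.301 yaw-psi 1.567
```

View pics/w3.png

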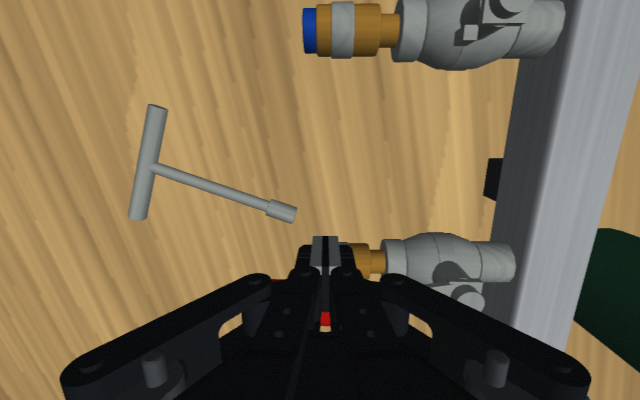

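The wrist view shows the fingertips at (325,245) with the red sleeve behind them, lying over the coupler at (360,258). It's nearly in line, so I'll press on to the stop.

>>> move_arm(rows=[{"rx": 0, "ry": 0, "rz": 0, "dx": -0.12, "dy": 0, "dz": 0.0, "grip": 0}])

```text
time_s: 9.57
tool_pos: [460.3, -88.5, 77.7]
ee_rot: [0.776, 0.631, -0.003, -0.003]
ft_force: [0.4, 2.0, 1.7]
grip_width: 0.2
```

>>> move_arm(rows=[{"rx": 0, "ry": 0, "rz": 0, "dx": -0.12, "dy": 0, "dz": 0.0, "grip": 0}])

```text
time_s: 9.7
tool_pos: [460.1, -89.0, 77.7]
ee_rot: [0.776, 0.631, -0.003, -0.004]
ft_force: [2.1, 8.0, 1.5]
grip_width: 0.1
```

>>> move_arm(rows=[{"rx": 0, "ry": 0, "rz": 0, "dx": -0.12, "dy": 0, "dz": 0.0, "grip": 0}])

```text
time_s: 9.82
tool_pos: [460.1, -89.0, 77.8]
ee_rot: [0.776, 0.631, -0.002, -0.005]
ft_force: [1.7, 8.7, 1.2]
grip_width: -0.4
```

Right valve: a steady 2 N throughout and a firm stop, so it is sound and fully open. I'll back off, lift, and go to the mid valve.

>>> move_arm(rows=[{"rx": 0, "ry": 0, "rz": 0, "dx": 1.0, "dy": 0, "dz": 0, "grip": 0}, {"rx": 0, "ry": 0, "rz": 0, "dx": 0.5, "dy": 0, "dz": -3, "grip": 0}, {"rx": 0, "ry": 0, "rz": 0, "dx": 0, "dy": 0, "dz": -4, "grip": 0}, {"rx": 0, "ry": 0, "rz": 10, "dx": 0, "dy": 0, "dz": 0, "grip": 0}, {"rx": 0, "ry": 0, "rz": 10, "dx": 0, "dy": 0, "dz": 0, "grip": 0}, {"rx": 0, "ry": 0, "rz": 10, "dx": 0, "dy": 0, "dz": 0, "grip": 0}, {"rx": 0, "ry": 0, "rz": 10, "dx": 0, "dy": 0, "dz": 0, "grip": 0}, {"rx": 0, "ry": 0, "rz": 10, "dx": 0, "dy": 0, "dz": 0, "grip": 0}, {"rx": 0, "ry": 0, "rz": 10, "dx": 0, "dy": 0, "dz": 0, "grip": 0}, {"rx": 0, "ry": 0, "rz": 10, "dx": 0, "dy": 0, "dz": 0, "grip": 0}, {"rx": 0, "ry": 0, "rz": 10, "dx": 0, "dy": 0, "dz": 0, "grip": 0}, {"rx": 0, "ry": 0, "rz": 10, "dx": 0, "dy": 0, "dz": 0, "grip": 0}])

```text
time_s: 11.32
tool_pos: [463.4, -75.4, 148.3]
ee_rot: [0.992, -0.127, -0.005, 0.004]
ft_force: [-0.0, 0.2, 0.5]
grip_width: -0.3
```

```bash
python3 plan.py M 0 35 75 140; python3 wlook.py w4
```

```text
t 11.325 tcp [463.4 -75.4 148.3] F [-0.   0.2  0.5] q [-0.21 -0.05  2.11 -0.01  1.09  1.62] gw -0.3
target [609.2  79.5 140. ] d_now cm [ 10.23 -18.67   0.56] d_after_rot cm [ 11.21 -18.09   0.83] rot [ 0.5  0.5 -3.1]
tcp r 131.0 ang 2.512 yaw-psi -0.053
[   0  109   97   36 2816] centre [572.4  83.3] size 61 18 psi+theta deg -9.9 z 103.0 pivot est [559.5   9.4]
[ 358  170   29   90 2376] centre [ 458.2 -108.7] size 19 67 psi+theta deg 78.8 z 103.1 pivot est [ 531.8 -123.2]
```

>>> move_arm(rows=[{"rx": 0.5, "ry": 0.5, "rz": -3.1, "dx": 0, "dy": 0, "dz": 0, "grip": 0}, {"rx": 0, "ry": 0, "rz": 0, "dx": 2.8, "dy": -4.5, "dz": 0, "grip": 0}, {"rx": 0, "ry": 0, "rz": 0, "dx": 2.8, "dy": -4.5, "dz": 0, "grip": 0}, {"rx": 0, "ry": 0, "rz": 0, "dx": 2.8, "dy": -4.5, "dz": 0, "grip": 0}, {"rx": 0, "ry": 0, "rz": 0, "dx": 2.8, "dy": -4.5, "dz": 0, "grip": 0}, {"rx": 0, "ry": 0, "rz": 0, "dx": 0, "dy": 0, "dz": 0, "grip": 0}])

```text
time_s: 12.12
tool_pos: [612.9, 82.4, 146.6]
ee_rot: [0.996, -0.094, 0.001, 0.003]
ft_force: [0.7, -1.1, -0.5]
grip_width: -0.3
```

```bash
python3 plan.py M 0 30
```

```text
t 12.125 tcp [612.9  82.4 146.6] F [ 0.7 -1.1 -0.5] q [ 0.1   0.22  1.82 -0.01  1.1   1.86] gw -0.3
target [604.4  80.5  78. ] d_now cm [-0.81  0.31  6.86] d_after_rot cm [-0.8   0.35  6.86] rot [ 0.3 -0.1  0.7]
tcp r 87.2 ang -0.45 yaw-psi 0.012
```

>>> move_arm(rows=[{"rx": 0, "ry": 0, "rz": 0, "dx": 0, "dy": 0.35, "dz": 3, "grip": 0}, {"rx": 0, "ry": 0, "rz": 0, "dx": 0, "dy": 0, "dz": 3, "grip": 0}, {"rx": 0, "ry": 0, "rz": 0, "dx": 0, "dy": 0, "dz": 0.7, "grip": 0}, {"rx": 0, "ry": 0, "rz": 0, "dx": -0.4, "dy": 0, "dz": 0, "grip": 0}, {"rx": 0, "ry": 0, "rz": 0, "dx": -0.4, "dy": 0, "dz": 0, "grip": 0}])

```text
time_s: 12.75
tool_pos: [603.6, 78.4, 79.4]
ee_rot: [0.996, -0.09, 0.001, 0.004]
ft_force: [0.3, -0.0, 0.5]
grip_width: 0.1
```

```bash
python3 plan.py M 0 20
```

```text
t 12.75 tcp [603.6  78.4  79.4] F [ 0.3 -0.   0.5] q [ 0.09  0.28  1.89 -0.01  0.98  1.85] gw 0.1
target [594.6  82.5  78. ] d_now cm [-0.97 -0.24  0.13] d_after_rot cm [-0.97 -0.22  0.14] rot [ 0.5 -0.2  1.2]
tcp r 78.7 ang -0.387 yaw-psi 0.021
```

>>> move_arm(rows=[{"rx": 0.4, "ry": -0.2, "rz": 0, "dx": -0.4, "dy": -0.1, "dz": 0.1, "grip": 0}, {"rx": 0, "ry": 0, "rz": 0, "dx": -0.4, "dy": -0.1, "dz": 0, "grip": 0}, {"rx": 0, "ry": 0, "rz": 0, "dx": -0.25, "dy": 0, "dz": 0, "grip": 0}])

```text
time_s: 13.12
tool_pos: [594.4, 82.6, 81.2]
ee_rot: [0.996, -0.09, 0.002, -0.0]
ft_force: [0.7, 1.0, 0.3]
grip_width: 0.2
```

>>> move_arm(rows=[{"rx": 0, "ry": 0, "rz": -1.9, "dx": -0.3, "dy": -0.08, "dz": 0, "grip": 0}, {"rx": 0, "ry": 0, "rz": -2.1, "dx": -0.3, "dy": -0.08, "dz": 0, "grip": 0}])

```text
time_s: 13.38
tool_pos: [589.5, 85.0, 81.7]
ee_rot: [0.999, -0.053, 0.003, 0.0]
ft_force: [1.8, -1.2, -0.2]
grip_width: -0.1
```

```bash
python3 plan.py M 0.1 20
```

```text
t 13.375 tcp [589.5  85.   81.7] F [ 1.8 -1.2 -0.2] q [ 0.1   0.25  1.92 -0.    0.97  1.78] gw -0.1
target [587.4  85.6  78. ] d_now cm [-0.21 -0.04  0.37] d_after_rot cm [-0.21 -0.04  0.37] rot [-0.  -0.4 -0.3]
tcp r 77.8 ang -0.188 yaw-psi 0.096
```

>>> move_arm(rows=[{"rx": 0, "ry": -0.4, "rz": -2.3, "dx": -0.3, "dy": -0.08, "dz": 0.2, "grip": 0}, {"rx": 0, "ry": 0, "rz": -2.3, "dx": -0.3, "dy": -0.08, "dz": 0.1, "grip": 0}, {"rx": 0, "ry": 0, "rz": -2.3, "dx": -0.3, "dy": -0.08, "dz": 0, "grip": 0}, {"rx": 0, "ry": 0, "rz": -2.3, "dx": -0.3, "dy": -0.08, "dz": 0, "grip": 0}])

```text
time_s: 13.88
tool_pos: [580.2, 89.4, 80.2]
ee_rot: [0.999, 0.033, 0.003, -0.0]
ft_force: [1.7, -0.0, -0.9]
grip_width: -0.1
```

>>> move_arm(rows=[{"rx": 0, "ry": 0, "rz": -2.3, "dx": -0.3, "dy": -0.08, "dz": 0, "grip": 0}, {"rx": 0, "ry": 0, "rz": -2.3, "dx": -0.3, "dy": -0.08, "dz": 0, "grip": 0}, {"rx": 0, "ry": 0, "rz": -2.3, "dx": -0.3, "dy": -0.08, "dz": 0, "grip": 0}])

```text
time_s: 14.25
tool_pos: [571.8, 91.6, 80.3]
ee_rot: [0.995, 0.098, 0.004, -0.0]
ft_force: [1.8, -0.0, -1.8]
grip_width: -0.1
```

```bash
python3 plan.py M 0.4 20
```

```text
t 14.25 tcp [571.8  91.6  80.3] F [ 1.8 -0.  -1.8] q [0.12 0.22 1.96 0.   0.96 1.49] gw -0.1
target [564.8  90.5  78. ] d_now cm [-0.72 -0.03  0.22] d_after_rot cm [-0.71 -0.03  0.23] rot [-0.  -0.5 -0.2]
tcp r 79.5 ang 0.052 yaw-psi 0.397
```

>>> move_arm(rows=[{"rx": 0, "ry": -0.4, "rz": -0.3, "dx": -0.35, "dy": -0.05, "dz": 0.1, "grip": 0}, {"rx": 0, "ry": 0, "rz": -0.6, "dx": -0.35, "dy": -0.05, "dz": 0.1, "grip": 0}])

```text
time_s: 14.5
tool_pos: [565.9, 91.7, 79.3]
ee_rot: [0.994, 0.106, 0.002, -0.0]
ft_force: [1.7, -0.5, 2.2]
grip_width: 0.6
```

>>> move_arm(rows=[{"rx": 0, "ry": 0, "rz": -2, "dx": -0.35, "dy": -0.07, "dz": 0, "grip": 0}, {"rx": 0, "ry": 0, "rz": -2, "dx": -0.3, "dy": -0.07, "dz": 0, "grip": 0}])

```text
time_s: 14.75
tool_pos: [559.0, 92.0, 79.3]
ee_rot: [0.99, 0.143, 0.002, -0.0]
ft_force: [2.8, 0.4, -0.4]
grip_width: -0.1
```

>>> move_arm(rows=[{"rx": 0, "ry": 0, "rz": -2, "dx": -0.3, "dy": -0.07, "dz": 0, "grip": 0}, {"rx": 0, "ry": 0, "rz": -2, "dx": -0.3, "dy": -0.07, "dz": 0, "grip": 0}])

```text
time_s: 15.0
tool_pos: [552.2, 91.7, 79.2]
ee_rot: [0.984, 0.18, 0.002, -0.001]
ft_force: [2.1, 1.3, 0.6]
grip_width: -0.1
```

```bash
python3 plan.py M 0.6 20
```

```text
t 15.0 tcp [552.2  91.7  79.2] F [2.1 1.3 0.6] q [0.12 0.19 2.   0.   0.95 1.33] gw -0.1
target [549.3  89.9  78. ] d_now cm [-0.34  0.06  0.12] d_after_rot cm [-0.34  0.05  0.12] rot [-0.  -0.3 -2.1]
tcp r 79.1 ang 0.299 yaw-psi 0.563
```

Lever at about 0.56 with about 2.4 N. Continuing.

>>> move_arm(rows=[{"rx": 0, "ry": -0.3, "rz": -2.3, "dx": -0.3, "dy": -0.04, "dz": 0.1, "grip": 0}, {"rx": 0, "ry": 0, "rz": -2.3, "dx": -0.3, "dy": -0.04, "dz": 0, "grip": 0}])

```text
time_s: 15.25
tool_pos: [545.9, 90.4, 78.4]
ee_rot: [0.975, 0.222, -0.0, -0.0]
ft_force: [1.1, 3.8, -0.1]
grip_width: 0.4
```

>>> move_arm(rows=[{"rx": 0, "ry": 0, "rz": -2.3, "dx": -0.3, "dy": -0.06, "dz": 0, "grip": 0}, {"rx": 0, "ry": 0, "rz": -2.3, "dx": -0.3, "dy": -0.06, "dz": 0, "grip": 0}])

```text
time_s: 15.5
tool_pos: [539.2, 89.1, 78.3]
ee_rot: [0.965, 0.263, -0.0, -0.001]
ft_force: [0.7, 1.4, 0.6]
grip_width: -0.1
```

>>> move_arm(rows=[{"rx": 0, "ry": 0, "rz": -2.3, "dx": -0.3, "dy": -0.06, "dz": 0, "grip": 0}])

```text
time_s: 15.62
tool_pos: [536.0, 88.3, 78.3]
ee_rot: [0.959, 0.284, -0.001, -0.001]
ft_force: [-0.1, 1.5, 0.9]
grip_width: 0.0
```

```bash
python3 plan.py M 0.8 20
```

```text
t 15.625 tcp [536.   88.3  78.3] F [-0.1  1.5  0.9] q [0.12 0.16 2.03 0.   0.95 1.11] gw 0.0
target [534.2  86.2  78. ] d_now cm [-0.26  0.08  0.03] d_after_rot cm [-0.26  0.07  0.03] rot [-0.1  0.  -1.4]
tcp r 79.0 ang 0.51 yaw-psi 0.776
```

>>> move_arm(rows=[{"rx": 0, "ry": 0, "rz": -2.3, "dx": -0.3, "dy": -0.05, "dz": 0, "grip": 0}, {"rx": 0, "ry": 0, "rz": -2.3, "dx": -0.3, "dy": -0.05, "dz": 0, "grip": 0}])

```text
time_s: 15.88
tool_pos: [530.4, 86.6, 78.4]
ee_rot: [0.946, 0.324, 0.0, -0.002]
ft_force: [3.5, 4.3, -1.5]
grip_width: -0.2
```

>>> move_arm(rows=[{"rx": 0, "ry": 0, "rz": -2.3, "dx": -0.3, "dy": -0.06, "dz": 0, "grip": 0}, {"rx": 0, "ry": 0, "rz": -2.3, "dx": -0.3, "dy": -0.06, "dz": 0, "grip": 0}])

```text
time_s: 16.12
tool_pos: [526.0, 85.2, 78.5]
ee_rot: [0.931, 0.364, 0.003, -0.002]
ft_force: [3.3, 3.6, -2.5]
grip_width: -0.1
```

>>> move_arm(rows=[{"rx": 0, "ry": 0, "rz": -2.3, "dx": -0.3, "dy": -0.06, "dz": 0, "grip": 0}, {"rx": 0, "ry": 0, "rz": -2.3, "dx": -0.3, "dy": -0.06, "dz": 0, "grip": 0}])

```text
time_s: 16.38
tool_pos: [521.8, 83.5, 78.6]
ee_rot: [0.915, 0.403, 0.005, -0.003]
ft_force: [3.2, 4.7, -2.7]
grip_width: 0.1
```

```bash
python3 plan.py M 1.05 20
```

```text
t 16.375 tcp [521.8  83.5  78.6] F [ 3.2  4.7 -2.7] q [0.11 0.13 2.07 0.01 0.94 0.84] gw 0.1
target [516.9  77.6  78. ] d_now cm [-0.77  0.04  0.05] d_after_rot cm [-0.77  0.02  0.06] rot [-0.1 -0.6 -1.1]
tcp r 80.2 ang 0.698 yaw-psi 1.031
```

>>> move_arm(rows=[{"rx": 0, "ry": -0.5, "rz": -1, "dx": -0.35, "dy": -0.05, "dz": 0, "grip": 0}, {"rx": 0, "ry": 0, "rz": -1, "dx": -0.35, "dy": -0.05, "dz": 0, "grip": 0}])

```text
time_s: 16.62
tool_pos: [517.1, 80.5, 78.5]
ee_rot: [0.907, 0.42, 0.003, -0.002]
ft_force: [3.1, 5.0, -2.3]
grip_width: -0.2
```

>>> move_arm(rows=[{"rx": 0, "ry": 0, "rz": -1.5, "dx": -0.35, "dy": -0.06, "dz": 0, "grip": 0}, {"rx": 0, "ry": 0, "rz": -1.5, "dx": -0.35, "dy": -0.06, "dz": 0, "grip": 0}])

```text
time_s: 16.88
tool_pos: [512.5, 77.4, 78.5]
ee_rot: [0.895, 0.446, 0.005, -0.003]
ft_force: [3.7, 4.0, -1.4]
grip_width: -0.0
```

>>> move_arm(rows=[{"rx": 0, "ry": 0, "rz": -2, "dx": -0.35, "dy": -0.06, "dz": 0, "grip": 0}, {"rx": 0, "ry": 0, "rz": -2, "dx": -0.35, "dy": -0.06, "dz": 0, "grip": 0}])

```text
time_s: 17.12
tool_pos: [508.1, 74.0, 78.6]
ee_rot: [0.878, 0.478, 0.007, -0.003]
ft_force: [3.2, 5.1, -1.5]
grip_width: -0.3
```

```bash
python3 plan.py M 1.25 20
```

```text
t 17.125 tcp [508.1  74.   78.6] F [ 3.2  5.1 -1.5] q [0.09 0.1  2.1  0.01 0.93 0.65] gw -0.3
target [504.9  67.7  78. ] d_now cm [-0.7   0.08  0.05] d_after_rot cm [-0.71  0.04  0.06] rot [ 0.1 -0.8 -3. ]
tcp r 80.1 ang 0.906 yaw-psi 1.198
```

Steady at about 6 N, so the mid valve is sound with extra drag. On to the stop.

>>> move_arm(rows=[{"rx": 0, "ry": -0.7, "rz": -2, "dx": -0.35, "dy": -0.05, "dz": 0, "grip": 0}, {"rx": 0, "ry": 0, "rz": -2, "dx": -0.35, "dy": -0.05, "dz": 0, "grip": 0}, {"rx": 0, "ry": 0, "rz": -2, "dx": -0.35, "dy": -0.05, "dz": 0, "grip": 0}, {"rx": 0, "ry": 0, "rz": -2, "dx": -0.35, "dy": -0.05, "dz": 0, "grip": 0}])

```text
time_s: 17.62
tool_pos: [499.8, 66.3, 78.5]
ee_rot: [0.841, 0.542, 0.004, -0.002]
ft_force: [2.2, 4.7, -0.2]
grip_width: -0.0
```

>>> move_arm(rows=[{"rx": 0, "ry": -0.3, "rz": -2, "dx": -0.35, "dy": -0.05, "dz": 0, "grip": 0}, {"rx": 0, "ry": 0, "rz": -2, "dx": -0.35, "dy": -0.05, "dz": 0, "grip": 0}, {"rx": 0, "ry": 0, "rz": -2, "dx": -0.35, "dy": -0.05, "dz": 0, "grip": 0}])

```text
time_s: 18.0
tool_pos: [494.4, 59.9, 78.5]
ee_rot: [0.809, 0.587, 0.004, -0.002]
ft_force: [1.2, 4.0, 0.4]
grip_width: -0.3
```

```bash
python3 plan.py M 1.571 20
```

```text
t 18.0 tcp [494.4  59.9  78.5] F [1.2 4.  0.4] q [0.06 0.08 2.13 0.01 0.93 0.37] gw -0.3
target [490.5  47.5  78. ] d_now cm [-1.29  0.01  0.04] d_after_rot cm [-1.28 -0.14  0.05] rot [ 0.1 -0.6 -6.6]
tcp r 80.6 ang 1.151 yaw-psi 1.456
```

>>> move_arm(rows=[{"rx": 0, "ry": -0.5, "rz": -2, "dx": -0.35, "dy": -0.02, "dz": 0, "grip": 0}, {"rx": 0, "ry": 0, "rz": -2, "dx": -0.35, "dy": -0.02, "dz": 0, "grip": 0}, {"rx": 0, "ry": 0, "rz": -2, "dx": -0.3, "dy": -0.02, "dz": 0, "grip": 0}])

```text
time_s: 18.38
tool_pos: [489.9, 53.4, 78.4]
ee_rot: [0.776, 0.631, 0.002, -0.002]
ft_force: [1.7, 5.6, 0.4]
grip_width: -0.4
```

>>> move_arm(rows=[{"rx": 0, "ry": 0, "rz": -0.5, "dx": -0.2, "dy": 0, "dz": 0, "grip": 0}, {"rx": 0, "ry": 0, "rz": 0, "dx": -0.2, "dy": 0, "dz": 0, "grip": 0}])

```text
time_s: 18.62
tool_pos: [488.8, 51.3, 78.5]
ee_rot: [0.772, 0.635, 0.004, -0.003]
ft_force: [2.5, 4.7, -0.1]
grip_width: 0.0
```

>>> move_arm(rows=[{"rx": 0, "ry": 0, "rz": 0, "dx": -0.2, "dy": 0, "dz": 0, "grip": 0}])

```text
time_s: 18.75
tool_pos: [488.4, 50.2, 78.5]
ee_rot: [0.772, 0.635, 0.004, -0.004]
ft_force: [3.0, 5.1, -0.3]
grip_width: 0.0
```

```bash
python3 plan.py M 1.571 20
```

```text
t 18.75 tcp [488.4  50.2  78.5] F [ 3.   5.1 -0.3] q [0.04 0.07 2.14 0.01 0.93 0.23] gw 0.0
target [490.5  47.5  78. ] d_now cm [-0.22  0.25  0.05] d_after_rot cm [-0.22  0.25  0.05] rot [-0.  -0.7  0.4]
tcp r 80.6 ang 1.292 yaw-psi 1.578
```

>>> move_arm(rows=[{"rx": 0, "ry": -0.4, "rz": 0, "dx": -0.2, "dy": 0, "dz": 0, "grip": 0}, {"rx": 0, "ry": 0, "rz": 0, "dx": -0.2, "dy": 0, "dz": 0, "grip": 0}])

```text
time_s: 19.0
tool_pos: [487.8, 48.4, 78.5]
ee_rot: [0.772, 0.636, 0.004, -0.003]
ft_force: [4.0, 9.5, -0.5]
grip_width: -0.3
```

>>> move_arm(rows=[{"rx": 0, "ry": 0, "rz": 0, "dx": -0.2, "dy": 0, "dz": 0, "grip": 0}])

```text
time_s: 19.12
tool_pos: [487.9, 48.4, 78.6]
ee_rot: [0.772, 0.636, 0.005, -0.004]
ft_force: [3.6, 12.2, -1.6]
grip_width: -0.1
```

>>> move_arm(rows=[{"rx": 0, "ry": 0, "rz": 0, "dx": -0.2, "dy": 0, "dz": 0, "grip": 0}])

```text
time_s: 19.25
tool_pos: [487.9, 48.5, 78.6]
ee_rot: [0.772, 0.636, 0.007, -0.005]
ft_force: [4.0, 9.0, -1.0]
grip_width: -0.2
```

Stop felt on the mid valve. I'll back off, lift, turn and move to the left valve.

>>> move_arm(rows=[{"rx": 0, "ry": -0.6, "rz": 0, "dx": 1.0, "dy": 0, "dz": 0, "grip": 0}, {"rx": 0, "ry": 0, "rz": 0, "dx": 0.5, "dy": 0, "dz": -3, "grip": 0}, {"rx": 0, "ry": 0, "rz": 0, "dx": 0, "dy": 0, "dz": -4, "grip": 0}, {"rx": 0, "ry": 0, "rz": 10, "dx": 0, "dy": 0, "dz": 0, "grip": 0}, {"rx": 0, "ry": 0, "rz": 10, "dx": 0, "dy": 0, "dz": 0, "grip": 0}, {"rx": 0, "ry": 0, "rz": 10, "dx": 0, "dy": 0, "dz": 0, "grip": 0}, {"rx": 0, "ry": 0, "rz": 10, "dx": 0, "dy": 0, "dz": 0, "grip": 0}, {"rx": 0, "ry": 0, "rz": 10, "dx": 0, "dy": 0, "dz": 0, "grip": 0}, {"rx": 0, "ry": 0, "rz": 10, "dx": 0, "dy": 0, "dz": 0, "grip": 0}, {"rx": 0, "ry": 0, "rz": 10, "dx": 0, "dy": 0, "dz": 0, "grip": 0}, {"rx": 0, "ry": 0, "rz": 10, "dx": 0, "dy": 0, "dz": 0, "grip": 0}])

```text
time_s: 20.62
tool_pos: [479.8, 62.9, 145.8]
ee_rot: [1.0, -0.026, -0.01, 0.003]
ft_force: [-0.7, 0.3, -1.0]
grip_width: 0.2
```

```bash
python3 plan.py L 0.13 38 75 145; python3 wlook.py w5
```

```text
t 20.625 tcp [479.8  62.9 145.8] F [-0.7  0.3 -1. ] q [ 0.08 -0.01  2.08 -0.01  1.1   1.71] gw 0.2
target [631.2 221.1 145. ] d_now cm [ 14.3  -16.58  -0.35] d_after_rot cm [ 13.98 -16.85   0.08] rot [0.4 1.2 1.1]
tcp r 138.3 ang 2.444 yaw-psi 0.149
[   0   44  111   35 3447] centre [591.2 222. ] size 62 18 psi+theta deg -2.9 z 103.1 pivot est [587.4 147.1]
[ 352  162   44   94 2462] centre [486.3  29.6] size 19 66 psi+theta deg 77.7 z 103.2 pivot est [559.6  13.6]
[ 536  192   57   88 2330] centre [ 458.3 -107.8] size 19 67 psi+theta deg 78.2 z 103.2 pivot est [ 531.7 -123.1]
```

>>> move_arm(rows=[{"rx": 0.4, "ry": 1.2, "rz": 1.1, "dx": 0, "dy": 0, "dz": 0, "grip": 0}, {"rx": 0, "ry": 0, "rz": 0, "dx": 3.5, "dy": -4.2, "dz": 0, "grip": 0}, {"rx": 0, "ry": 0, "rz": 0, "dx": 3.5, "dy": -4.2, "dz": 0, "grip": 0}, {"rx": 0, "ry": 0, "rz": 0, "dx": 3.5, "dy": -4.2, "dz": 0, "grip": 0}, {"rx": 0, "ry": 0, "rz": 0, "dx": 3.5, "dy": -4.2, "dz": 0, "grip": 0}, {"rx": 0, "ry": 0, "rz": 0, "dx": 0, "dy": 0, "dz": 0, "grip": 0}])

```text
time_s: 21.42
tool_pos: [630.8, 223.8, 141.9]
ee_rot: [1.0, -0.031, -0.001, 0.002]
ft_force: [-0.9, -0.1, 0.9]
grip_width: -0.1
```

```bash
python3 plan.py L 0.14 30
```

```text
t 21.425 tcp [630.8 223.8 141.9] F [-0.9 -0.1  0.9] q [ 0.31  0.32  1.7  -0.    1.12  1.94] gw -0.1
target [622.5 222.   78. ] d_now cm [-0.81  0.2   6.39] d_after_rot cm [-0.82  0.23  6.39] rot [ 0.3  0.1 -0.1]
tcp r 86.2 ang -0.319 yaw-psi 0.139
```

>>> move_arm(rows=[{"rx": 0, "ry": 0, "rz": 0, "dx": 0, "dy": 0.1, "dz": 3, "grip": 0}, {"rx": 0, "ry": 0, "rz": 0, "dx": 0, "dy": 0, "dz": 3, "grip": 0}, {"rx": 0, "ry": 0, "rz": 0, "dx": 0, "dy": 0, "dz": 0.4, "grip": 0}, {"rx": 0, "ry": 0, "rz": 0, "dx": -0.4, "dy": 0, "dz": 0, "grip": 0}, {"rx": 0, "ry": 0, "rz": 0, "dx": -0.4, "dy": 0, "dz": 0, "grip": 0}])

```text
time_s: 22.05
tool_pos: [620.3, 221.0, 78.4]
ee_rot: [1.0, -0.028, -0.001, 0.003]
ft_force: [1.2, 0.9, 0.9]
grip_width: -0.1
```

```bash
python3 plan.py L 0.14 20
```

```text
t 22.05 tcp [620.3 221.   78.4] F [1.2 0.9 0.9] q [ 0.31  0.36  1.77 -0.01  1.01  1.94] gw -0.1
target [612.5 222.6  78. ] d_now cm [-0.79 -0.12  0.04] d_after_rot cm [-0.79 -0.11  0.04] rot [0.3 0.1 0.3]
tcp r 79.0 ang -0.221 yaw-psi 0.146
```

>>> move_arm(rows=[{"rx": 0.3, "ry": -0.2, "rz": 0, "dx": -0.4, "dy": -0.1, "dz": 0.1, "grip": 0}, {"rx": 0, "ry": 0, "rz": 0, "dx": -0.3, "dy": 0, "dz": 0.1, "grip": 0}])

```text
time_s: 22.3
tool_pos: [614.0, 222.8, 79.0]
ee_rot: [1.0, -0.027, -0.001, -0.0]
ft_force: [-0.2, -0.9, 0.2]
grip_width: 0.2
```

>>> move_arm(rows=[{"rx": 0, "ry": 0, "rz": -1, "dx": -0.3, "dy": -0.08, "dz": 0, "grip": 0}, {"rx": 0, "ry": 0, "rz": -2, "dx": -0.3, "dy": -0.08, "dz": 0, "grip": 0}, {"rx": 0, "ry": 0, "rz": -2, "dx": -0.3, "dy": -0.08, "dz": 0, "grip": 0}])

```text
time_s: 22.68
tool_pos: [606.0, 225.6, 79.9]
ee_rot: [1.0, 0.019, 0.001, -0.001]
ft_force: [1.8, -0.3, -1.6]
grip_width: 0.1
```

```bash
python3 plan.py L 0.3 20
```

```text
t 22.675 tcp [606.  225.6  79.9] F [ 1.8 -0.3 -1.6] q [0.32 0.34 1.8  0.   1.   1.85] gw 0.1
target [600.5 225.6  78. ] d_now cm [-0.55 -0.02  0.18] d_after_rot cm [-0.55 -0.06  0.19] rot [-0.1 -0.1 -3.5]
tcp r 78.7 ang -0.03 yaw-psi 0.239
```

>>> move_arm(rows=[{"rx": 0, "ry": -0.1, "rz": -2, "dx": -0.3, "dy": -0.06, "dz": 0.1, "grip": 0}, {"rx": 0, "ry": 0, "rz": -2, "dx": -0.3, "dy": -0.07, "dz": 0.05, "grip": 0}, {"rx": 0, "ry": 0, "rz": -2, "dx": -0.3, "dy": -0.07, "dz": 0, "grip": 0}, {"rx": 0, "ry": 0, "rz": -2, "dx": -0.3, "dy": -0.07, "dz": 0, "grip": 0}])

```text
time_s: 23.18
tool_pos: [594.4, 227.9, 79.3]
ee_rot: [0.996, 0.094, 0.001, -0.001]
ft_force: [1.4, 0.7, -0.1]
grip_width: -0.0
```

>>> move_arm(rows=[{"rx": 0, "ry": 0, "rz": -2, "dx": -0.3, "dy": -0.07, "dz": 0, "grip": 0}])

```text
time_s: 23.3
tool_pos: [591.1, 228.1, 79.3]
ee_rot: [0.994, 0.113, 0.001, -0.001]
ft_force: [1.2, 0.1, 0.3]
grip_width: 0.1
```

```bash
python3 plan.py L 0.45 20
```

```text
t 23.3 tcp [591.1 228.1  79.3] F [1.2 0.1 0.3] q [0.33 0.32 1.83 0.   0.99 1.67] gw 0.1
target [588.9 226.6  78. ] d_now cm [-0.25  0.1   0.13] d_after_rot cm [-0.25  0.09  0.13] rot [-0.1 -0.2 -1.4]
tcp r 79.2 ang 0.162 yaw-psi 0.426
```

>>> move_arm(rows=[{"rx": 0, "ry": -0.1, "rz": -2, "dx": -0.3, "dy": -0.02, "dz": 0.1, "grip": 0}, {"rx": 0, "ry": 0, "rz": -2, "dx": -0.3, "dy": -0.05, "dz": 0, "grip": 0}])

```text
time_s: 23.55
tool_pos: [584.8, 227.9, 78.5]
ee_rot: [0.989, 0.15, 0.001, -0.001]
ft_force: [1.6, 0.8, 0.4]
grip_width: 0.1
```

>>> move_arm(rows=[{"rx": 0, "ry": 0, "rz": -2, "dx": -0.3, "dy": -0.06, "dz": 0, "grip": 0}, {"rx": 0, "ry": 0, "rz": -2, "dx": -0.3, "dy": -0.06, "dz": 0, "grip": 0}])

```text
time_s: 23.8
tool_pos: [578.2, 227.4, 78.5]
ee_rot: [0.982, 0.186, 0.001, -0.002]
ft_force: [0.7, 1.4, 0.9]
grip_width: -0.1
```

>>> move_arm(rows=[{"rx": 0, "ry": 0, "rz": -2, "dx": -0.3, "dy": -0.06, "dz": 0, "grip": 0}])

```text
time_s: 23.92
tool_pos: [574.9, 227.0, 78.4]
ee_rot: [0.979, 0.205, 0.001, -0.002]
ft_force: [2.0, 2.5, 0.9]
grip_width: 0.2
```

>>> move_arm(rows=[{"rx": 0, "ry": 0, "rz": -2, "dx": -0.3, "dy": -0.06, "dz": 0, "grip": 0}])

```text
time_s: 24.05
tool_pos: [571.7, 226.4, 78.4]
ee_rot: [0.975, 0.223, 0.001, -0.002]
ft_force: [1.8, 1.3, 0.3]
grip_width: -0.1
```

```bash
python3 plan.py L 0.65 20
```

```text
t 24.05 tcp [571.7 226.4  78.4] F [1.8 1.3 0.3] q [0.33 0.29 1.88 0.   0.98 1.45] gw -0.1
target [573.4 225.2  78. ] d_now cm [0.11 0.18 0.04] d_after_rot cm [0.11 0.18 0.04] rot [-0.2 -0.1  0. ]
tcp r 79.1 ang 0.409 yaw-psi 0.651
```

>>> move_arm(rows=[{"rx": 0, "ry": 0, "rz": -2, "dx": -0.25, "dy": -0.03, "dz": 0, "grip": 0}])

```text
time_s: 24.18
tool_pos: [569.0, 225.7, 78.5]
ee_rot: [0.97, 0.241, 0.001, -0.002]
ft_force: [1.6, 2.3, -0.4]
grip_width: -0.4
```

>>> move_arm(rows=[{"rx": 0, "ry": 0, "rz": -2, "dx": -0.25, "dy": -0.04, "dz": 0, "grip": 0}])

```text
time_s: 24.3
tool_pos: [566.3, 225.0, 78.4]
ee_rot: [0.966, 0.259, 0.001, -0.002]
ft_force: [0.9, 2.0, 1.3]
grip_width: -0.0
```

>>> move_arm(rows=[{"rx": 0, "ry": 0, "rz": -2, "dx": -0.25, "dy": -0.04, "dz": 0, "grip": 0}])

```text
time_s: 24.42
tool_pos: [563.7, 224.1, 78.3]
ee_rot: [0.961, 0.277, 0.001, -0.002]
ft_force: [1.0, 2.5, 0.1]
grip_width: -0.0
```

>>> move_arm(rows=[{"rx": 0, "ry": 0, "rz": -2, "dx": -0.25, "dy": -0.04, "dz": 0, "grip": 0}])

```text
time_s: 24.55
tool_pos: [561.2, 223.3, 78.4]
ee_rot: [0.955, 0.295, 0.001, -0.002]
ft_force: [2.5, 3.7, -0.8]
grip_width: 0.4
```

```bash
python3 plan.py L 0.8 20
```

```text
t 24.55 tcp [561.2 223.3  78.4] F [ 2.5  3.7 -0.8] q [0.33 0.27 1.9  0.01 0.97 1.3 ] gw 0.4
target [562.2 222.2  78. ] d_now cm [0.02 0.14 0.04] d_after_rot cm [0.02 0.14 0.04] rot [-0.2 -0.2 -0. ]
tcp r 79.0 ang 0.547 yaw-psi 0.8
```

Force is now rising (4.4 N at about 0.8 rad). Continuing one row at a time.

>>> move_arm(rows=[{"rx": 0, "ry": 0, "rz": -1.5, "dx": -0.25, "dy": -0.03, "dz": 0, "grip": 0}])

```text
time_s: 24.68
tool_pos: [559.1, 222.5, 78.4]
ee_rot: [0.951, 0.309, 0.001, -0.003]
ft_force: [3.6, 6.3, -0.9]
grip_width: 0.3
```

>>> move_arm(rows=[{"rx": 0, "ry": 0, "rz": -1.5, "dx": -0.25, "dy": -0.03, "dz": 0, "grip": 0}])

```text
time_s: 24.8
tool_pos: [557.4, 221.9, 78.5]
ee_rot: [0.947, 0.322, 0.002, -0.003]
ft_force: [4.3, 6.3, -2.0]
grip_width: -0.0
```

>>> move_arm(rows=[{"rx": 0, "ry": 0, "rz": -1.5, "dx": -0.25, "dy": -0.03, "dz": 0, "grip": 0}])

```text
time_s: 24.92
tool_pos: [555.9, 221.4, 78.5]
ee_rot: [0.942, 0.335, 0.004, -0.003]
ft_force: [5.3, 5.3, -3.7]
grip_width: -0.2
```

```bash
python3 plan.py L 0.85 20
```

```text
t 24.925 tcp [555.9 221.4  78.5] F [ 5.3  5.3 -3.7] q [0.33 0.25 1.92 0.01 0.96 1.22] gw -0.2
target [558.6 220.8  78. ] d_now cm [0.17 0.21 0.05] d_after_rot cm [0.18 0.21 0.05] rot [-0.2 -0.5  1.9]
tcp r 79.2 ang 0.618 yaw-psi 0.883
```

>>> move_arm(rows=[{"rx": 0, "ry": -0.3, "rz": -1, "dx": -0.25, "dy": 0, "dz": 0, "grip": 0}])

```text
time_s: 25.05
tool_pos: [554.8, 220.9, 78.5]
ee_rot: [0.939, 0.343, 0.003, -0.003]
ft_force: [4.0, 7.0, -4.0]
grip_width: -0.4
```

>>> move_arm(rows=[{"rx": 0, "ry": 0, "rz": -1, "dx": -0.3, "dy": 0, "dz": 0, "grip": 0}])

```text
time_s: 25.18
tool_pos: [553.7, 220.5, 78.6]
ee_rot: [0.936, 0.352, 0.005, -0.004]
ft_force: [5.2, 8.5, -4.1]
grip_width: 0.0
```

>>> move_arm(rows=[{"rx": 0, "ry": 0, "rz": -1, "dx": -0.3, "dy": 0, "dz": 0, "grip": 0}])

```text
time_s: 25.3
tool_pos: [552.8, 220.2, 78.7]
ee_rot: [0.933, 0.361, 0.007, -0.005]
ft_force: [6.1, 9.1, -5.0]
grip_width: -0.5
```

```bash
python3 plan.py L 0.9 20
```

```text
t 25.3 tcp [552.8 220.2  78.7] F [ 6.1  9.1 -5. ] q [0.33 0.24 1.93 0.01 0.95 1.16] gw -0.5
target [555.  219.3  78. ] d_now cm [0.1  0.21 0.07] d_after_rot cm [0.11 0.21 0.07] rot [-0.2 -0.9  2.2]
tcp r 79.4 ang 0.66 yaw-psi 0.939
```

Left valve: force climbed 2 → 4.4 → 7.5 → 11.5 N without levelling, so this is the one that binds. I'll step over the lever and push it back closed.

>>> move_arm(rows=[{"rx": 0, "ry": -0.9, "rz": 1, "dx": 0.5, "dy": 0, "dz": 0, "grip": 0}, {"rx": 0, "ry": 0, "rz": 1, "dx": 0.7, "dy": 0, "dz": 0, "grip": 0}, {"rx": 0, "ry": 0, "rz": 0, "dx": 0, "dy": 0, "dz": -3, "grip": 0}, {"rx": 0, "ry": 0, "rz": 0, "dx": 0, "dy": 0, "dz": -3, "grip": 0}, {"rx": 0, "ry": 0, "rz": 0, "dx": -3.5, "dy": 0, "dz": 0, "grip": 0}, {"rx": 0, "ry": 0, "rz": 0, "dx": -3.5, "dy": 0, "dz": 0, "grip": 0}, {"rx": 0, "ry": 0, "rz": 0, "dx": 0, "dy": 0, "dz": 0, "grip": 0}])

```text
time_s: 26.18
tool_pos: [503.7, 178.6, 138.0]
ee_rot: [0.939, 0.344, -0.009, 0.0]
ft_force: [0.7, 0.6, -0.0]
grip_width: -0.1
```

```bash
python3 plan.py L 0.85 -35; python3 wlook.py w6
```

```text
t 26.175 tcp [503.7 178.6 138. ] F [ 0.7  0.6 -0. ] q [ 0.3   0.09  1.99 -0.    1.08  1.16] gw -0.1
target [514.8 187.6  78. ] d_now cm [1.52 0.06 5.98] d_after_rot cm [ 1.42 -0.05  6.  ] rot [-0.3  0.9  3.1]
tcp r 89.3 ang 1.434 yaw-psi 0.904
[ 274  132  107   39 3256] centre [543.4 211.4] size 19 66 psi+theta deg 35.6 z 103.1 pivot est [587.  150.4]
```

>>> move_arm(rows=[{"rx": 0, "ry": 0.9, "rz": 4.5, "dx": 0.5, "dy": 0, "dz": 3, "grip": 0}, {"rx": 0, "ry": 0, "rz": 0, "dx": 0, "dy": 0, "dz": 2.7, "grip": 0}, {"rx": 0, "ry": 0, "rz": 0, "dx": 0, "dy": 0, "dz": 0, "grip": 0}])

```text
time_s: 26.6
tool_pos: [510.8, 183.6, 80.7]
ee_rot: [0.952, 0.306, 0.0, -0.002]
ft_force: [-0.1, -0.3, -0.3]
grip_width: -0.2
```

```bash
python3 plan.py L 0.82 -21
```

```text
t 26.6 tcp [510.8 183.6  80.7] F [-0.1 -0.3 -0.3] q [0.3  0.16 2.03 0.01 0.95 1.24] gw -0.2
target [527.4 197.9  78. ] d_now cm [ 2.18 -0.19  0.27] d_after_rot cm [ 2.18 -0.2   0.27] rot [-0.2 -0.1  0.2]
tcp r 84.6 ang 1.35 yaw-psi 0.823
```

>>> move_arm(rows=[{"rx": 0, "ry": 0, "rz": 0, "dx": 0.6, "dy": 0, "dz": 0.1, "grip": 0}, {"rx": 0, "ry": 0, "rz": 0, "dx": 0.6, "dy": 0, "dz": 0.1, "grip": 0}, {"rx": 0, "ry": 0, "rz": 0, "dx": 0.5, "dy": 0, "dz": 0, "grip": 0}, {"rx": 0, "ry": 0, "rz": 0, "dx": 0.3, "dy": 0, "dz": 0, "grip": 0}, {"rx": 0, "ry": 0, "rz": 1.5, "dx": 0.3, "dy": -0.08, "dz": 0, "grip": 0}])

```text
time_s: 27.22
tool_pos: [532.1, 199.2, 81.4]
ee_rot: [0.956, 0.293, 0.001, -0.002]
ft_force: [-0.9, -2.7, -1.2]
grip_width: -0.2
```

>>> move_arm(rows=[{"rx": 0, "ry": 0, "rz": 2.2, "dx": 0.3, "dy": -0.08, "dz": 0, "grip": 0}, {"rx": 0, "ry": 0, "rz": 2.2, "dx": 0.3, "dy": -0.08, "dz": 0, "grip": 0}])

```text
time_s: 27.48
tool_pos: [535.9, 203.1, 81.4]
ee_rot: [0.967, 0.254, 0.0, -0.001]
ft_force: [-0.9, -2.7, 1.3]
grip_width: 0.0
```

```bash
python3 plan.py L 0.7 -20
```

```text
t 27.475 tcp [535.9 203.1  81.4] F [-0.9 -2.7  1.3] q [0.32 0.21 1.96 0.   0.96 1.37] gw 0.0
target [534.5 205.3  78. ] d_now cm [-0.02 -0.25  0.34] d_after_rot cm [-0.02 -0.25  0.34] rot [-0.1 -0.1  0.8]
tcp r 75.1 ang 0.967 yaw-psi 0.715
```

>>> move_arm(rows=[{"rx": 0, "ry": 0, "rz": 2.4, "dx": 0.32, "dy": -0.12, "dz": 0.2, "grip": 0}, {"rx": 0, "ry": 0, "rz": 2.4, "dx": 0.32, "dy": -0.12, "dz": 0.1, "grip": 0}, {"rx": 0, "ry": 0, "rz": 2.4, "dx": 0.32, "dy": -0.1, "dz": 0, "grip": 0}, {"rx": 0, "ry": 0, "rz": 2.4, "dx": 0.32, "dy": -0.1, "dz": 0, "grip": 0}])

```text
time_s: 27.98
tool_pos: [545.0, 211.7, 78.9]
ee_rot: [0.986, 0.168, -0.001, -0.0]
ft_force: [-2.0, -2.2, -0.4]
grip_width: 0.1
```

>>> move_arm(rows=[{"rx": 0, "ry": 0, "rz": 2.4, "dx": 0.32, "dy": -0.09, "dz": 0, "grip": 0}, {"rx": 0, "ry": 0, "rz": 2.4, "dx": 0.32, "dy": -0.09, "dz": 0, "grip": 0}, {"rx": 0, "ry": 0, "rz": 2.4, "dx": 0.32, "dy": -0.09, "dz": 0, "grip": 0}, {"rx": 0, "ry": 0, "rz": 2.4, "dx": 0.32, "dy": -0.09, "dz": 0, "grip": 0}])

```text
time_s: 28.48
tool_pos: [555.3, 217.5, 78.9]
ee_rot: [0.997, 0.08, -0.002, 0.001]
ft_force: [-2.6, -0.8, -0.3]
grip_width: -0.1
```

```bash
python3 plan.py L 0.35 -20
```

```text
t 28.475 tcp [555.3 217.5  78.9] F [-2.6 -0.8 -0.3] q [ 0.33  0.26  1.91 -0.    0.98  1.74] gw -0.1
target [557.1 220.2  78. ] d_now cm [ 0.22 -0.24  0.09] d_after_rot cm [ 0.22 -0.24  0.09] rot [0.1 0.3 0.6]
tcp r 75.9 ang 0.646 yaw-psi 0.36
```

>>> move_arm(rows=[{"rx": 0, "ry": 0.3, "rz": 2.3, "dx": 0.32, "dy": -0.12, "dz": 0, "grip": 0}, {"rx": 0, "ry": 0, "rz": 2.3, "dx": 0.32, "dy": -0.12, "dz": 0, "grip": 0}, {"rx": 0, "ry": 0, "rz": 2.3, "dx": 0.32, "dy": -0.1, "dz": 0, "grip": 0}, {"rx": 0, "ry": 0, "rz": 2.3, "dx": 0.32, "dy": -0.1, "dz": 0, "grip": 0}, {"rx": 0, "ry": 0, "rz": 2.3, "dx": 0.32, "dy": -0.1, "dz": 0, "grip": 0}, {"rx": 0, "ry": 0, "rz": 2.3, "dx": 0.32, "dy": -0.1, "dz": 0, "grip": 0}])

```text
time_s: 29.22
tool_pos: [571.9, 223.7, 78.7]
ee_rot: [0.999, -0.048, -0.002, 0.003]
ft_force: [-2.8, -0.5, 0.1]
grip_width: -0.4
```

```bash
python3 plan.py L 0 -20
```

```text
t 29.225 tcp [571.9 223.7  78.7] F [-2.8 -0.5  0.1] q [ 0.33  0.29  1.87 -0.    0.99  2.  ] gw -0.4
target [583.4 226.5  78. ] d_now cm [ 1.12 -0.39  0.07] d_after_rot cm [ 1.07 -0.5   0.07] rot [0.3 0.2 6. ]
tcp r 76.4 ang 0.413 yaw-psi 0.105
```

>>> move_arm(rows=[{"rx": 0, "ry": 0.2, "rz": 2, "dx": 0.3, "dy": -0.1, "dz": 0, "grip": 0}, {"rx": 0, "ry": 0, "rz": 2, "dx": 0.3, "dy": -0.1, "dz": 0, "grip": 0}])

```text
time_s: 29.48
tool_pos: [577.4, 224.8, 78.6]
ee_rot: [0.996, -0.085, -0.001, 0.003]
ft_force: [-1.3, -1.3, 0.6]
grip_width: 0.1
```

>>> move_arm(rows=[{"rx": 0, "ry": 0, "rz": 1, "dx": 0.17, "dy": 0, "dz": 0, "grip": 0}, {"rx": 0, "ry": 0, "rz": 0.8, "dx": 0.17, "dy": 0, "dz": 0, "grip": 0}])

```text
time_s: 29.72
tool_pos: [579.6, 225.1, 78.6]
ee_rot: [0.995, -0.102, -0.003, 0.003]
ft_force: [-7.5, 0.5, 4.4]
grip_width: -0.1
```

>>> move_arm(rows=[{"rx": 0, "ry": 0, "rz": 0, "dx": 0.15, "dy": 0, "dz": 0, "grip": 0}])

```text
time_s: 29.85
tool_pos: [579.6, 225.1, 78.6]
ee_rot: [0.995, -0.103, -0.005, 0.003]
ft_force: [-7.4, 0.8, 4.7]
grip_width: -0.0
```

```bash
python3 plan.py L 0 -20
```

```text
t 29.85 tcp [579.6 225.1  78.6] F [-7.4  0.8  4.7] q [ 0.33  0.3   1.85 -0.    1.    2.11] gw -0.0
target [583.4 226.5  78. ] d_now cm [ 0.34 -0.21  0.05] d_after_rot cm [ 0.34 -0.21  0.06] rot [ 0.4  0.5 -0.3]
tcp r 76.6 ang 0.311 yaw-psi -0.005
```

Closed stop reached. I'll back off, lift clear and check.

>>> move_arm(rows=[{"rx": 0, "ry": 0.5, "rz": 0, "dx": -1.0, "dy": 0, "dz": 0, "grip": 0}, {"rx": 0, "ry": 0, "rz": 0, "dx": -0.5, "dy": 0, "dz": -3, "grip": 0}, {"rx": 0, "ry": 0, "rz": 0, "dx": 0, "dy": 0, "dz": -5, "grip": 0}, {"rx": 0, "ry": 0, "rz": 0, "dx": -4, "dy": 4, "dz": -4, "grip": 0}, {"rx": 0, "ry": 0, "rz": 0, "dx": -5, "dy": 3, "dz": -4, "grip": 0}, {"rx": 0, "ry": 0, "rz": 0, "dx": -3, "dy": 3, "dz": 0, "grip": 0}, {"rx": 0, "ry": 0, "rz": 0, "dx": 0, "dy": 0, "dz": 0, "grip": 0}])

```text
time_s: 30.72
tool_pos: [436.5, 160.3, 235.9]
ee_rot: [0.995, -0.103, 0.007, 0.002]
ft_force: [0.7, 0.2, -0.4]
grip_width: 0.2
```

```bash
python3 plan.py L 0 -20; python3 wlook.py w7; python3 - <<'E'
from h import *
im,d=arm.read_camera('scene');cv2.imwrite('pics/s2.png',im)
for n in['mug','brush','stem_tool']:print(n,[(round(r['p'],2),(np.array(r['xy'])*[640,400]).round().tolist()) for r in arm.mark_of(n,'scene')[:2]])
E
```

```text
t 30.725 tcp [436.5 160.3 235.9] F [ 0.7  0.2 -0.4] q [ 0.31 -0.15  2.03 -0.01  1.25  2.09] gw 0.2
target [583.4 226.5  78. ] d_now cm [12.78 -9.52 15.96] d_after_rot cm [13.07 -9.41 15.79] rot [ 0.1 -0.9 -0.3]
tcp r 151.9 ang 1.697 yaw-psi -0.005
[ 181   22   76   23 1638] centre [600.6 222.9] size 66 17 psi+theta deg -11.7 z 103.0 pivot est [585.3 149.5]
[ 436   81   27   73 1417] centre [486.5  30.3] size 19 66 psi+theta deg 77.4 z 103.1 pivot est [559.7  14. ]
[ 580   80   35   73 1456] centre [ 458.  -108.3] size 20 65 psi+theta deg 78.4 z 103.1 pivot est [ 531.5 -123.4]
mug []
brush [(0.6, [354.0, 298.0])]
stem_tool [(0.8, [339.0, 159.0])]
```

View pics/s2.png

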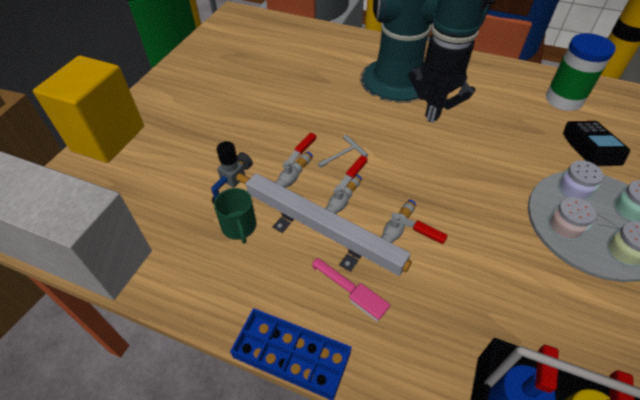

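The picture shows the right lever at (305,143) and the mid lever at (357,165) in line with their couplers, and the left lever at (430,232) across its pipe. The mug (236,214), brush and stem tool have not moved, and the arm is clear. Handing in.

```bash
python3 -c "
from bench import arm
print(arm.sign_off())"
```

```text
the job is handed in; nothing more can be done
None
```

The right and mid valves are fully open. The left one binds, so I swung it back to fully closed. I handed the job in at about 31 s.

I pushed all three levers with shut fingertips:

| Valve | What I felt opening it | Left at (wrist camera) |
|---|---|---|
| Right | about 2 N all the way to a firm stop | about 1.57 rad, open |
| Mid | about 2 N, then a steady 6 N or so from about 0.85 rad to the stop | about 1.55 rad, open |
| Left | about 2 N up to 0.75 rad, then 4, 7.5 and 11–12 N by 0.9 rad without levelling | about 0 rad, closed; pushed back at about 3 N to the stop |

- **Force:** the highest reading was about 13 N, at the mid valve's open stop. Force was only read at the end of each move.
- **Final check:** the scene camera shows the mug, brush and stem tool where they were, and the arm well clear of everything. The network did not report the mug in that last picture, so I judged it by eye. Brush and stem tool marks agreed with the start within a few pixels.

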